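# Load the lens cells into the purge box and start the purge

### The arm

A 6-joint arm with a two-finger parallel gripper is mounted at the origin on the work surface. World frame = base frame: x ahead of the robot, y to its left, z up, the work surface at z = 0. Lengths are in mm, angles in degrees, forces in N, time in s.
With the tool pointing down it reaches from about 300 to 850 mm from the base axis. Payload 4.2 kg.
Tool frame: the origin (TCP) lies on the centre line of the jaws, within the pads' length; the fingertips stand 14 mm ahead of it and the grasp point (between the pads) lies 5 mm behind it; z points along the fingers, y is the line along which they close (so a half turn about z gives the same grasp; the last joint's range is limited). The gripper opens to 91 mm and grips with 3 to 60 N. Pads are 32 mm wide; open, the fingers measure 118 mm over their backs; the gripper's body (76 mm by 178 mm) begins 60 mm behind the grasp point.
Start: joints at [66.291, 18.312, 89.639, -0, 72.044, -1.146], TCP at [220.631, 531.003, 227.976] pointing down, gripper open.
Joint ranges: [-177.97, 177.97], [-48.28, 115.42], [12.27, 149.76], [-77.06, 257.06], [2.81, 150.46], [-146.56, 146.56]. Speed limits (degrees/s): [147.25, 147.25, 180, 180, 180, 180].

### API

Orientations are given as [roll, pitch, yaw] about the fixed x, y, z axes, in that order (R = Rz(yaw) Ry(pitch) Rx(roll)).
In Python, from workcell import * gives the robot as it stands. The module is installed in compiled form; this text tells all that it offers.
- The arm moves only by the shell command python3 -m crank 'ROWS' [FORCE]. ROWS is JSON, a list of rows, each an object of numbers: "grip": the finger opening in m, from 0 to 0.0912; "x", "y", "z": the shift along the tool's x, y, z in m; "yaw": the turn about the tool's z in rad. In form: [{"grip": .., "x": .., "y": .., "z": .., "yaw": ..}, ...]. A call has exactly 5 rows; each row is the pose to reach, as a shift and turn from the pose commanded when the call began, along the tool's axes at that moment; what a row does not reach only later rows make up. A row lasts 1/12 s, in which the tool goes at most 41.7 mm and 7.16 degrees, less where a joint would pass 70% of its speed; a pose out of reach is approached as far as the arm can. A call with a gripper value outside its range is refused whole. The fingers move at their own pace and stop on an object; FORCE is the grip in N (left out, the last holds). Time passes only in rows, so rows that repeat a pose let the fingers close, or fill a call up. It gives the time, the measured TCP pose, the force, the opening and the grip force at its end, in the units of the state.
- state(): the state, without advancing time (a new reading comes with each control period).
- grab_frame(name): name is "scene" or "side" or "wrist"; returns the picture (420x560x3 uint8, red, green, blue); there is no depth.
- camera_model(name): a dict with "intrinsics" (3x3 intrinsics, pixels), "distortion" ([k1, k2, p1, p2, k3] as OpenCV has them; the pictures are not rectified), "R" (3x3) and "t" (3): a world point X has camera coordinates R X + t. Camera axes: x right, y down, z forward; pixel columns grow to the right and rows downward; lengths in mm; the calibration is good to about 2 mm. A picture is of the moment at which its call begins: read the wrist's pose just before it. camera_model takes no time and is no camera call; for the wrist camera it gives the pose at the moment of the call.
- job_done(): hands the job in; it is judged then, once.
The state is a dict: "time_s": time; "qpos": joint angles; "qvel": joint speeds; "effort": joint torques, N m; "ee_pos": TCP position; "ee_rot": TCP orientation; "force": force on the tool from outside, world axes, zero at the start; "torque": the same for the moment, N m; "gripper_width": finger opening in mm; "gripper_force": force on a finger pad.
Only numpy, scipy, OpenCV 4.12 (cv2) and the standard library are available. Lean on these libraries where they do the work, as an engineer would, in place of code of your own. Each camera call takes 0.05 s, during which the arm holds its last target. There are 200 camera calls.

### The job

Open the lid of the purge box and move every lens cell from the parts tray onto the raised bar inside, each lying flat on the bar and clear of the box's floor; leave the rubber eyecup and the focusing wheel in the tray. When all cells are on the bar, close the lid and press it down until it is fully shut, then push the button on the box all the way in. Do not knock over the binocular barrels or the dropper bottle.

Things in the scene. Friction and masses are not known exactly. Their poses are not given: they have to be found in the camera images.
- cell0: lens cell: flat dark-metal disc, 40 mm across, 20 mm thick, with a glass window 29 mm across in each face; both faces alike, either may lie up. Mass 40 to 85 g. Origin at its centre, z along the disc's axis. Three to five are present; absent ones read None
- cell1: lens cell: flat dark-metal disc, 40 mm across, 20 mm thick, with a glass window 29 mm across in each face; both faces alike, either may lie up. Mass 40 to 85 g. Origin at its centre, z along the disc's axis. Three to five are present; absent ones read None
- cell2: lens cell: flat dark-metal disc, 40 mm across, 20 mm thick, with a glass window 29 mm across in each face; both faces alike, either may lie up. Mass 40 to 85 g. Origin at its centre, z along the disc's axis. Three to five are present; absent ones read None
- cell3: lens cell: flat dark-metal disc, 40 mm across, 20 mm thick, with a glass window 29 mm across in each face; both faces alike, either may lie up. Mass 40 to 85 g. Origin at its centre, z along the disc's axis. Three to five are present; absent ones read None
- cell4: lens cell: flat dark-metal disc, 40 mm across, 20 mm thick, with a glass window 29 mm across in each face; both faces alike, either may lie up. Mass 40 to 85 g. Origin at its centre, z along the disc's axis. Three to five are present; absent ones read None
- eyecup: black rubber eyecup, not to be loaded: a tube 34 mm across, 26 mm tall, 24 mm hole; origin at the centre of its underside
- wheel: black plastic focusing wheel, not to be loaded: a disc 54 mm across, 10 mm thick, with a steel hub 16 mm across that stands 3 mm higher; origin at the centre of its underside
- tray: shallow grey parts tray, 148 mm (x) by 270 mm (y), floor 4 mm thick, 2 by 4 compartments (pitch 72 mm in x, 66 mm in y) between walls 3 mm thick whose tops are 12 mm above the bench; origin at the centre of its underside. It is loose, 0.6 kg. The lens cells, eyecup and wheel start in it, one to a compartment
- purge_box: grey purge box, fixed to the bench; origin at the centre of its underside (370 mm long in y, 170 mm in x); x towards the hinge, y along the box. Floor 5 mm thick, walls 5 mm thick (40 mm on the hinge side), their tops 40 mm above the bench. Beyond its -y wall a control block, 70 mm long in y, 30 mm high, carries the push button
- rail (a point): middle of the top of the raised aluminium bar inside the purge box (axes as the box). Bar: 16 mm wide (x), 260 mm long (y), top 10 mm above the box's floor and 15 mm above the bench. From this point the inside of the box reaches from -65 to +60 mm in x and from -145 to +145 mm in y
- lid (a joint): angle of the purge box's clear lid: 0 fully shut, 1.6 rad wide open (the stop), standing upright. A stiff hinge (0.4 N m of friction) keeps it wherever it is left; it starts shut or up to 0.25 rad ajar. Lid: 170 by 300 mm, 6 mm thick (8 mm at its metal frame), 0.3 kg
- lid_hinge (a point): middle of the lid's hinge line, at the lid's underside, 25 mm above and 100 mm in +x from the rail point. Its axes turn with the lid; at angle 0 the lid lies along -x from here, 170 mm; opening is a positive turn about y, lifting the -x edge
- lid_bar (a point): middle of the lid's handle: a round steel bar, 10 mm thick, 110 mm long along y, on two end posts. In the lid_hinge axes it lies at x = -142 mm, z = +46 mm, so there are 35 mm free between it and the lid. Can be pinched from above at every lid angle
- purge (a joint): travel of the grey round spring push button on the control block: 0 out, 0.006 m fully in (5 N); springs back
- purge_top (a point): centre of the top of the push button, 28 mm across, pressed straight down
- barrel_a: binocular barrel standing upright, 52 mm across, 120 mm tall, a bystander; origin at the centre of its underside
- barrel_b: second binocular barrel, same size, standing upright, a bystander
- dropper: small white dropper bottle with blue cap, 28 mm across, 70 mm tall, standing, a bystander
Mind the look-alikes: they are no part of the job. Leave any orange or yellow look-alike of the cell1 alone.

How it is judged (in metres and radians):
On the way, in this order (a step that is already met when the one before it is completed fails the run):
1. the lid is opened wide (past 1.2 rad) (value of joint lid above 1.2 rad), for 0.2 s.
2. every lens cell lies flat on the raised bar, the lid still open (x of cell0 in the frame of rail between -0.01 and 0.01 m and y of cell0 in the frame of rail between -0.13 and 0.13 m and z of cell0 in the frame of rail between 0.006 and 0.014 m and angle between the z axis of each of cell0, cell1, cell2, cell3, cell4 and the z axis of rail, either way round below 0.12 rad and linear speed of each of cell0, cell1, cell2, cell3, cell4 below 0.03 m/s and x of cell1 in the frame of rail between -0.01 and 0.01 m and y of cell1 in the frame of rail between -0.13 and 0.13 m and z of cell1 in the frame of rail between 0.006 and 0.014 m and x of cell2 in the frame of rail between -0.01 and 0.01 m and y of cell2 in the frame of rail between -0.13 and 0.13 m and z of cell2 in the frame of rail between 0.006 and 0.014 m and x of cell3 in the frame of rail between -0.01 and 0.01 m and y of cell3 in the frame of rail between -0.13 and 0.13 m and z of cell3 in the frame of rail between 0.006 and 0.014 m and x of cell4 in the frame of rail between -0.01 and 0.01 m and y of cell4 in the frame of rail between -0.13 and 0.13 m and z of cell4 in the frame of rail between 0.006 and 0.014 m and value of joint lid above 0.8 rad), for 0.2 s.
3. the lid is fully shut (value of joint lid below 0.03 rad), for 0.2 s.
4. with the lid shut, the button is pushed all the way in (value of joint purge above 0.0048 m and value of joint lid below 0.03 rad), for 0.05 s.
At the end, for the whole second after the job is handed in: Every lens cell present rests on the bar: centre within 10 mm of its middle line, 130 mm of its middle, 6 to 14 mm above its top, flat to 0.12 rad, either face up; lid shut to 0.03 rad; button out again (under 2 mm); eyecup and wheel still over the tray (x of cell0 in the frame of rail between -0.01 and 0.01 m and y of cell0 in the frame of rail between -0.13 and 0.13 m and z of cell0 in the frame of rail between 0.006 and 0.014 m and angle between the z axis of each of cell0, cell1, cell2, cell3, cell4 and the z axis of rail, either way round below 0.12 rad and linear speed of each of cell0, cell1, cell2, cell3, cell4 below 0.03 m/s and x of cell1 in the frame of rail between -0.01 and 0.01 m and y of cell1 in the frame of rail between -0.13 and 0.13 m and z of cell1 in the frame of rail between 0.006 and 0.014 m and x of cell2 in the frame of rail between -0.01 and 0.01 m and y of cell2 in the frame of rail between -0.13 and 0.13 m and z of cell2 in the frame of rail between 0.006 and 0.014 m and x of cell3 in the frame of rail between -0.01 and 0.01 m and y of cell3 in the frame of rail between -0.13 and 0.13 m and z of cell3 in the frame of rail between 0.006 and 0.014 m and x of cell4 in the frame of rail between -0.01 and 0.01 m and y of cell4 in the frame of rail between -0.13 and 0.13 m and z of cell4 in the frame of rail between 0.006 and 0.014 m and x of eyecup in the frame of tray between -0.074 and 0.074 m and y of eyecup in the frame of tray between -0.135 and 0.135 m and x of wheel in the frame of tray between -0.074 and 0.074 m and y of wheel in the frame of tray between -0.135 and 0.135 m and value of joint lid below 0.03 rad and value of joint purge below 0.002 m); the robot touches nothing.
It fails at once if a barrel or the dropper bottle is knocked over (tilted past 0.6 rad) (angle between any of barrel_a, barrel_b, dropper's own z axis and vertical above 0.6 rad).
Of cell0, cell1, cell2, cell3, cell4 only 3 to 5 are there at a start; the rules pass over those that are not, and their reading is None.
At some moment in a run one of tray may be knocked a few centimetres aside while the robot is not near it.
Once in a run the grip may slacken for a moment while it holds something.
It also fails if it takes over 210 s, if anything falls off the work surface, if the arm or the gripper's body presses on something with over 40 N, if the wrist force passes 120 N, or if a joint passes its speed limit or range.

## Working session

There is one attempt and no reset: what is moved stays moved. The work goes in short steps, Python scripts to look and compute and a shell command to move; the robot and the scene stay as the last step left them, time stands still between calls to the robot, and variables do not carry over. Pictures are saved under pics/ and viewed, at most 14 in all, crops included, and the job is handed in when it is done.

```bash
mkdir -p pics; cat > h.py <<'E'
from workcell import *
import numpy as np, cv2
from scipy.spatial.transform import Rotation as Ro
def ray(cam,uv):
    m=cam if isinstance(cam,dict) else camera_model(cam)
    K=np.array(m["intrinsics"],float);d=np.array(m["distortion"],float)
    R=np.array(m["R"]);t=np.array(m["t"]).ravel()
    p=cv2.undistortPoints(np.array([[uv]],float),K,d)[0,0]
    return -R.T@t, R.T@np.array([p[0],p[1],1.])
def onz(cam,uv,z):
    c,d=ray(cam,uv); return c+d*(z-c[2])/d[2]
def proj(cam,X):
    m=cam if isinstance(cam,dict) else camera_model(cam)
    R=np.array(m["R"]);t=np.array(m["t"],float).ravel()
    return cv2.projectPoints(np.array(X,float).reshape(-1,1,3),cv2.Rodrigues(R)[0],t,np.array(m["intrinsics"],float),np.array(m["distortion"],float))[0][:,0]
def snap(cam,fn=None):
    m=camera_model(cam); im=np.array(grab_frame(cam))
    if fn: cv2.imwrite("pics/"+fn,im[:,:,::-1])
    return m,im
def totool(X):
    "world target (mm) -> tool shift in m"
    s=state(); R=Ro.from_euler('xyz',s["ee_rot"],degrees=True).as_matrix()
    return np.round(R.T@(np.array(X)-np.array(s["ee_pos"]))/1000,4)
E
python3 - <<'E'
from h import *
s=state();print({k:np.round(v,2).tolist() for k,v in s.items()})
a=snap("scene")[1];b=snap("side")[1];c=snap("wrist")[1]
for n,i in zip("abc",(a,b,c)): cv2.imwrite(f"pics/{n}0.png",i[:,:,::-1])
for c in("scene","side","wrist"):
  m=camera_model(c); print(c,(-np.array(m["R"]).T@np.array(m["t"]).ravel()).round(),np.array(m["R"]).round(2).tolist(), m["intrinsics"][0][0])
E
```

```text
{'time_s': 0.0, 'qpos': [66.29, 18.35, 89.71, 0.0, 72.04, -1.15], 'qvel': [-0.03, -0.02, 0.03, -0.05, -0.02, 0.03], 'effort': [-0.0, -41.25, -23.2, 0.07, 0.05, -0.0], 'ee_pos': [220.43, 530.56, 227.12], 'ee_rot': [-179.9, -0.0, 157.44], 'force': [0.96, 0.89, 0.65], 'torque': [0.01, 0.02, -0.02], 'gripper_force': 0.0, 'gripper_width': 91.43}
scene [1649.  614.  828.] [[-0.53, 0.85, -0.01], [0.44, 0.27, -0.86], [-0.73, -0.45, -0.52]] 496.6756225605961
side [ 593. -769.  902.] [[1.0, 0.0, 0.02], [0.01, -0.74, -0.67], [0.01, 0.67, -0.74]] 423.400397911817
wrist [154. 558. 385.] [[0.38, 0.92, -0.0], [0.89, -0.37, 0.25], [0.23, -0.1, -0.97]] 351.52482537999197
```

View pics/a0.png

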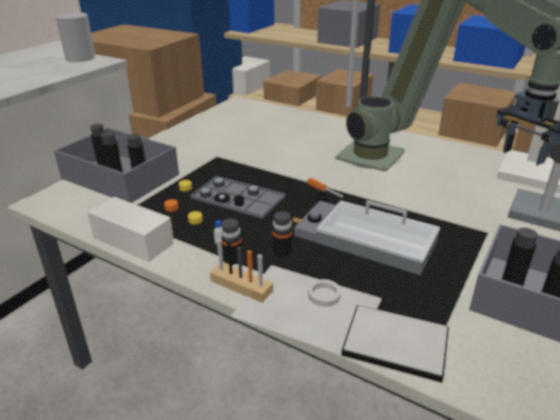

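View pics/b0.png

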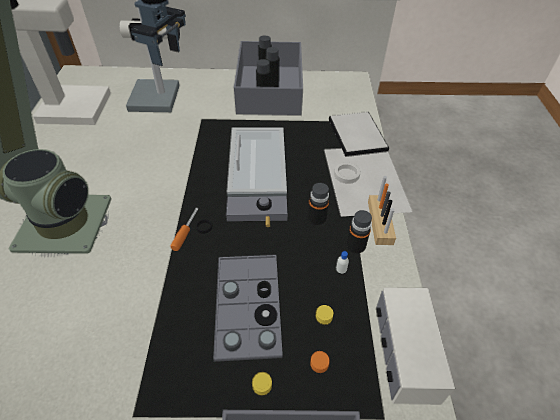

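View pics/c0.png

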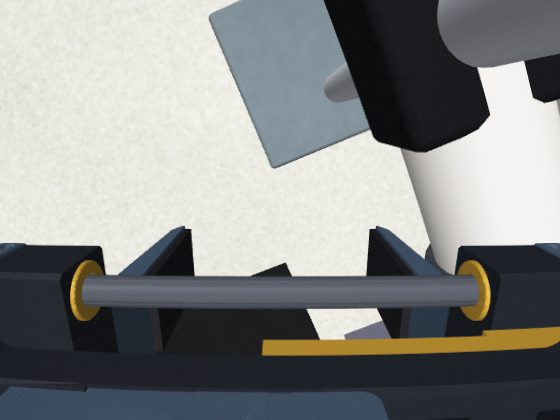

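Side view: box at about (257,170) with its handle at (238,150) and the button at (264,203). The tray is at (248,305). Three cells are at (231,289), (232,340) and (267,340), with the eyecup at (264,289) and the wheel at (265,314). The yellow and orange discs are decoys. The wrist sees only a stand and the floor.

```bash
python3 - <<'E'
from h import *
im=cv2.imread("pics/b0.png")
f=lambda y:cv2.resize(im[y:y+120,190:310],(400,400),interpolation=cv2.INTER_CUBIC)
cv2.imwrite("pics/crop1.png",np.hstack([f(115),f(248)]))
g=cv2.cvtColor(im[248:365,205:290],cv2.COLOR_BGR2GRAY)
for uv in((231,289),(232,340),(267,340),(264,289),(265,314)): print("tray item",uv,onz("side",uv,20 if uv[1]!=314 else 12).round())
for uv in((264,203),):print("btn",onz("side",uv,36).round())
for uv in((219,257),(276,256),(281,357),(215,359)): print("tray c",onz("side",uv,12).round())
E
```

```text
tray item (231, 289) [ 481. -219.   20.]
tray item (232, 340) [ 494. -348.   20.]
tray item (267, 340) [ 571. -347.   20.]
tray item (264, 289) [ 560. -218.   20.]
tray item (265, 314) [ 565. -280.   12.]
btn [551.  53.  36.]
tray c [ 441. -119.   12.]
tray c [ 588. -113.   12.]
tray c [ 603. -382.   12.]
tray c [ 461. -388.   12.]
```

View pics/crop1.png

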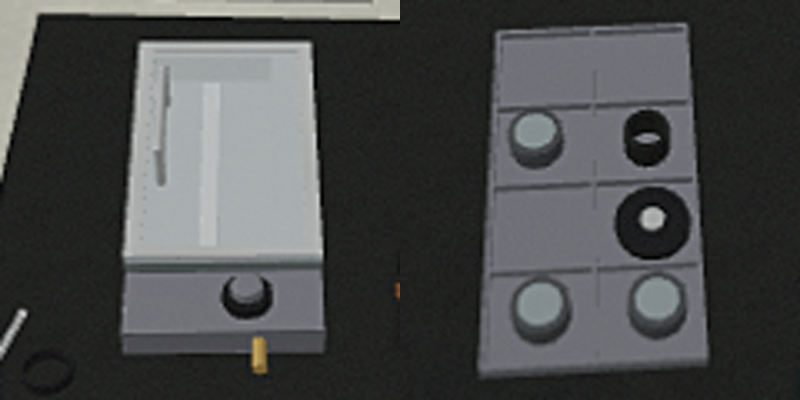

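Crop: three cells in the tray, with the handle bar running from (166,66) to (160,185) in crop pixels. The block's front bottom edge runs (123,352)–(325,352), and the lid's front edge is at v≈258.

```bash
python3 - <<'E'
from h import *
c=lambda u,v:(190+u*.3-.35,115+v*.3-.35)
print("block top corners",onz("side",c(123,332),30).round(1),onz("side",c(325,330),30).round(1))
print("block bottom",onz("side",c(123,352),0).round(1),onz("side",c(325,352),0).round(1))
for z in(40,48,60): print("lid front edge",z,onz("side",c(124,258),z).round(1),onz("side",c(322,254),z).round(1),"back",onz("side",c(140,42),z).round(1),onz("side",c(310,42),z).round(1))
for z in (86,100,120):
  a,b=onz("side",c(166,66),z),onz("side",c(160,185),z); print(z,a.round(),b.round(),np.linalg.norm(a-b).round(1))
  print(proj("scene",[a,b]).round())
print(onz("side",c(248,288),36))
im=cv2.imread("pics/a0.png")[170:280,280:460]
cv2.imwrite("pics/crop2.png",cv2.resize(im,(800,489),interpolation=cv2.INTER_CUBIC))
E
```

```text
block top corners [449.   13.9  30. ] [616.6  19.4  30. ]
block bottom [446.2  18.1   0. ] [617.3  21.3   0. ]
lid front edge 40 [443.5  90.5  40. ] [614.  99.  40.] back [431.3 396.9  40. ] [602.2 401.7  40. ]
lid front edge 48 [444.9  82.5  48. ] [613.8  90.9  48. ] back [432.8 386.1  48. ] [602.1 390.8  48. ]
lid front edge 60 [447.   70.5  60. ] [613.5  78.8  60. ] back [435.  369.9  60. ] [602.  374.5  60. ]
86 [467. 299.  86.] [474. 133.  86.] 165.2
[[407. 214.]
 [352. 199.]]
100 [469. 280. 100.] [476. 118. 100.] 162.3
[[401. 208.]
 [347. 194.]]
120 [472. 254. 120.] [479.  96. 120.] 158.3
[[393. 200.]
 [340. 187.]]
[551.1252745   60.76083572  36.        ]
```

View pics/crop2.png

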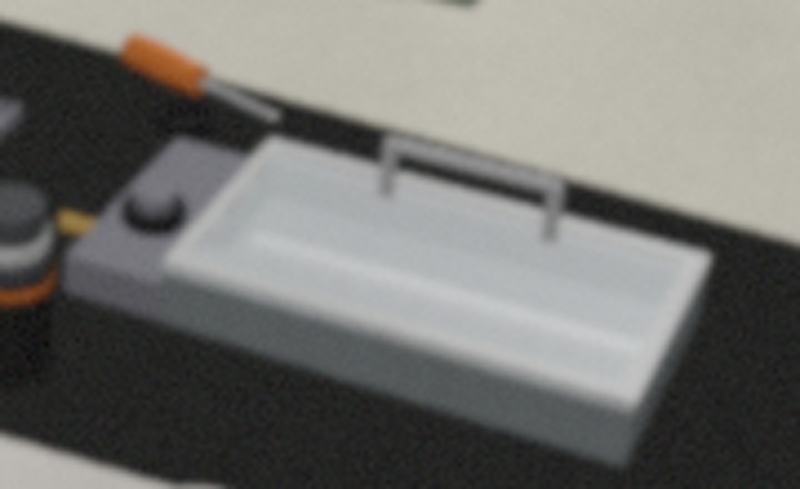

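Scene crop: the handle bar runs from (388,148) to (562,187) in crop pixels. The lid looks nearly shut.

```bash
python3 - <<'E'
from h import *
c=lambda u,v:(190+u*.3-.35,115+v*.3-.35)
e=lambda u,v:(280+u*.225-.4,170+v*.225-.4)
def tri(r1,r2):
  (p,a),(q,b)=r1,r2; A=np.stack([a,-b],1); s=np.linalg.lstsq(A,q-p,rcond=None)[0]
  return (p+a*s[0]+q+b*s[1])/2, np.linalg.norm(p+a*s[0]-q-b*s[1])
for s_,k in(((166,68),(562,187)),((158,150),(388,148))):
  X,g=tri(ray("side",c(*s_)),ray("scene",e(*k)));print(X.round(1),g.round(1))
bt,g=tri(ray("side",c(246,283)),ray("scene",e(156,200)));print("btn",bt,g)
# model: yaw 2.2deg, block front centre ~ (532,18)
for th in(0,.12,.25):
 for yaw in (2.2,):
  R=Ro.from_euler('z',yaw,degrees=True).as_matrix()
  front=np.array([532.5,17.5,0]); rail=front+R@np.array([0,70+150,15])+R@np.array([0,0,0])
  rail=rail+R@np.array([2.5-20,0,0]) 
  L=lambda x,y,z: rail+R@(np.array([100,y,25])+Ro.from_euler('y',th).as_matrix()@np.array([x,0,z]))
  P=[L(-142,55,46),L(-142,-55,46),L(-170,150,8),L(-170,-150,8)]
  print(th,"rail",rail.round(1),"bar",np.round(P[:2],1).tolist(),"side",((proj("side",P)-[190,115])/.3).round().tolist(),"scene",((proj("scene",P)-[280,170])/.225).round().tolist())
E
```

```text
[466.9 293.3  89.4] 3.4
[469.1 179.1  85.4] 1.0
btn [550.51533872  53.46833513  48.59955923] 1.915864245282934
0 rail [506.6 236.7  15. ] bar [[462.5, 290.0, 86.0], [466.7, 180.1, 86.0]] side [[159.0, 70.0], [154.0, 148.0], [137.0, 42.0], [120.0, 255.0]] scene [[555.0, 187.0], [390.0, 144.0], [708.0, 256.0], [269.0, 138.0]]
0.12 rail [506.6 236.7  15. ] bar [[469.0, 290.3, 102.7], [473.2, 180.3, 102.7]] side [[165.0, 56.0], [161.0, 133.0], [137.0, 25.0], [121.0, 238.0]] scene [[555.0, 169.0], [388.0, 126.0], [713.0, 231.0], [269.0, 114.0]]
0.25 rail [506.6 236.7  15. ] bar [[478.3, 290.6, 119.7], [482.5, 180.7, 119.7]] side [[174.0, 41.0], [170.0, 118.0], [141.0, 7.0], [125.0, 220.0]] scene [[554.0, 153.0], [385.0, 110.0], [716.0, 206.0], [268.0, 90.0]]
```

```bash
cat >> h.py <<'E'
def go(x,y,z,yaw):
    s=state(); d=(s["ee_rot"][2]-yaw+180)%360-180
    print("tool shift",totool([x,y,z]),"yaw rad",np.round(np.radians(d),3),"| now",np.round(s["ee_pos"],1),np.round(s["ee_rot"],1),"t",round(s["time_s"],2),"F",np.round(s["force"],1),"w",np.round(s["gripper_width"],1),np.round(s["gripper_force"],1))
E
python3 -m crank '[{"grip":0.09,"x":-0.17,"y":-0.089,"z":0.024,"yaw":0.57},{"grip":0.09,"x":-0.17,"y":-0.089,"z":0.024,"yaw":0.57},{"grip":0.09,"x":-0.17,"y":-0.089,"z":0.024,"yaw":0.57},{"grip":0.09,"x":-0.17,"y":-0.089,"z":0.024,"yaw":0.57},{"grip":0.09,"x":-0.17,"y":-0.089,"z":0.024,"yaw":0.57}]' 20
python3 -c "
from h import *
go(467,236,190,92.2)"
```

```text
time_s: 0.57
ee_pos: [344.7, 380.6, 203.2]
ee_rot: [-179.9, 0.1, 124.4]
force: [-0.5, -0.9, -0.3]
gripper_width: 90.1
gripper_force: 0.0
tool shift [-0.1884  0.0192  0.0135] yaw rad 0.562 | now [344.7 380.6 203.2] [-1.799e+02  1.000e-01  1.244e+02] t 0.57 F [-0.5 -0.9 -0.3] w 90.1 0.0
```

```bash
python3 -m crank '[{"grip":0.05,"x":-0.188,"y":0.019,"z":0.013,"yaw":0.562},{"grip":0.05,"x":-0.188,"y":0.019,"z":0.013,"yaw":0.562},{"grip":0.05,"x":-0.188,"y":0.019,"z":0.013,"yaw":0.562},{"grip":0.05,"x":-0.188,"y":0.019,"z":0.013,"yaw":0.562},{"grip":0.05,"x":-0.188,"y":0.019,"z":0.013,"yaw":0.562}]'
python3 -c "
from h import *
m,im=snap('wrist','w1.png')
go(467,236,82,92.2)
print(proj(m,[[467,236,87],[467,236,82]]))
"
```

```text
time_s: 0.98
ee_pos: [468.3, 236.7, 190.5]
ee_rot: [180.0, 0.1, 92.1]
force: [-0.7, -0.1, -0.6]
gripper_width: 59.3
gripper_force: 0.0
tool shift [ 0.0014 -0.0031  0.1082] yaw rad -0.003 | now [470.  235.1 190.2] [179.9   0.2  92. ] t 1.03 F [ 1.8 -2.2  0.1] w 55.9 0.0
[[278.29326871 212.69429774]
 [278.31725393 210.98977668]]
```

View pics/w1.png

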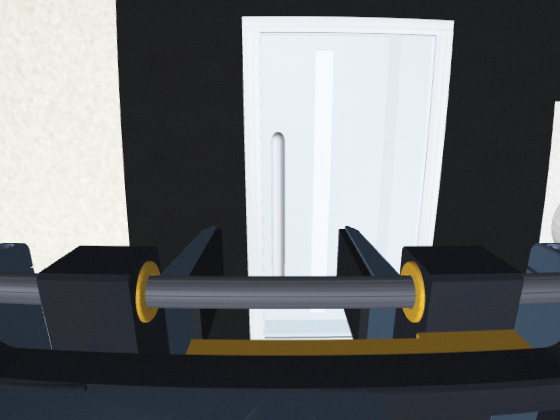

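Wrist view: the handle is at u≈278, its far end at (278,133). The rail strip is at u≈323, its far end at (323,52), seen through the lid. The lid's far corners are (243,18) and (452,20).

```bash
python3 -c "
from h import *
m=camera_model('wrist')
for u,v,z in((278.5,133,88),(278.5,212,87),(278.5,250,87),(316,52,15),(332,52,15),(315,150,15),(330,150,15),(318,240,15),(243,18,48),(452,20,48)): print(u,v,onz(m,(u,v),z).round(1))
"
python3 -m crank '[{"grip":0.05,"x":0.001,"y":-0.003,"z":0.05,"yaw":0},{"grip":0.05,"x":0.001,"y":-0.003,"z":0.09,"yaw":0},{"grip":0.05,"x":0.001,"y":-0.003,"z":0.108,"yaw":0},{"grip":0.0,"x":0.001,"y":-0.003,"z":0.108,"yaw":0},{"grip":0.0,"x":0.001,"y":-0.003,"z":0.108,"yaw":0}]' 20
```

```text
278.5 133 [466.9 294.5  88. ]
278.5 212 [469.  234.8  87. ]
278.5 250 [470.  203.5  87. ]
316 52 [497.8 363.5  15. ]
332 52 [512.1 364.2  15. ]
315 150 [501.8 276.5  15. ]
330 150 [515.9 277.   15. ]
318 240 [510.1 187.   15. ]
243 18 [435.9 381.6  48. ]
452 20 [603.5 389.1  48. ]
time_s: 1.45
ee_pos: [462.6, 240.8, 82.2]
ee_rot: [-179.8, 0.1, 92.6]
force: [0.2, 0.2, 0.2]
gripper_width: 39.4
gripper_force: 0.0
```

```bash
python3 -m crank '[{"grip":0.0},{"grip":0.0},{"grip":0.0},{"grip":0.0},{"grip":0.0}]' 20
python3 -m crank '[{"grip":0.0,"y":0.002,"z":-0.007},{"grip":0.0,"y":0.0053,"z":-0.0139},{"grip":0.0,"y":0.0085,"z":-0.0207},{"grip":0.0,"y":0.012,"z":-0.0273},{"grip":0.0,"y":0.0199,"z":-0.0399}]' 20
python3 -c "
from h import *
go(467,236,82,92.2)"
```

```text
tool shift [-0.005   0.0042  0.0002] yaw rad 0.007 | now [462.6 240.8  82.2] [-1.798e+02  1.000e-01  9.260e+01] t 1.45 F [0.2 0.2 0.2] w 39.4 0.0validation failed for argument at $[0]...
validation failed for argument at $[0]...
```

```bash
python3 -m crank '[{"grip":0.0,"x":0,"y":0,"z":0,"yaw":0},{"grip":0.0,"x":0,"y":0,"z":0,"yaw":0},{"grip":0.0,"x":0,"y":0,"z":0,"yaw":0},{"grip":0.0,"x":0,"y":0,"z":0,"yaw":0},{"grip":0.0,"x":0,"y":0,"z":0,"yaw":0}]' 20
python3 -c "
from h import *
go(467,236,82,92.2)"
```

```text
time_s: 1.87
ee_pos: [466.5, 241.6, 84.5]
ee_rot: [179.5, -0.1, 92.6]
force: [6.2, -1.2, -1.8]
gripper_width: 9.3
gripper_force: 20.0
tool shift [-0.0056  0.0002  0.0025] yaw rad 0.007 | now [466.5 241.6  84.5] [ 1.795e+02 -1.000e-01  9.260e+01] t 1.87 F [ 6.2 -1.2 -1.8] w 9.3 20.0
```

```bash
python3 -m crank '[{"grip":0.0,"x":0,"y":0.007,"z":-0.007,"yaw":0},{"grip":0.0,"x":0,"y":0.009,"z":-0.0139,"yaw":0},{"grip":0.0,"x":0,"y":0.012,"z":-0.0207,"yaw":0},{"grip":0.0,"x":0,"y":0.016,"z":-0.0273,"yaw":0},{"grip":0.0,"x":0,"y":0.0239,"z":-0.0399,"yaw":0}]' 25
python3 -c "
from h import *
go(467,236,82,92.2)"
```

```text
time_s: 2.28
ee_pos: [484.5, 242.2, 122.2]
ee_rot: [-179.6, -0.0, 92.5]
force: [-3.3, 4.9, -6.1]
gripper_width: 9.5
gripper_force: 25.0
tool shift [-0.0054 -0.0175  0.0404] yaw rad 0.006 | now [484.5 242.2 122.2] [-179.6   -0.    92.5] t 2.28 F [-3.3  4.9 -6.1] w 9.5 25.0
```

```bash
python3 -m crank '[{"grip":0.0,"x":0,"y":0.0092,"z":-0.0118,"yaw":0},{"grip":0.0,"x":0,"y":0.0195,"z":-0.0225,"yaw":0},{"grip":0.0,"x":0,"y":0.0309,"z":-0.0322,"yaw":0},{"grip":0.0,"x":0,"y":0.0431,"z":-0.0408,"yaw":0},{"grip":0.0,"x":0,"y":0.0562,"z":-0.048,"yaw":0}]' 25
python3 -m crank '[{"grip":0.0,"x":0,"y":0.0137,"z":-0.0061,"yaw":0},{"grip":0.0,"x":0,"y":0.0278,"z":-0.0104,"yaw":0},{"grip":0.0,"x":0,"y":0.0425,"z":-0.0135,"yaw":0},{"grip":0.0,"x":0,"y":0.0573,"z":-0.0151,"yaw":0},{"grip":0.0,"x":0,"y":0.0722,"z":-0.0152,"yaw":0}]' 25

```

```text
time_s: 2.7
ee_pos: [539.6, 244.3, 173.2]
ee_rot: [-179.5, 0.0, 92.6]
force: [-11.4, 0.5, 10.6]
gripper_width: 9.1
gripper_force: 25.0
time_s: 3.12
ee_pos: [615.1, 247.0, 188.6]
ee_rot: [-179.9, 0.0, 92.6]
force: [-4.5, -0.3, 2.1]
gripper_width: 9.3
gripper_force: 25.0
```

```bash
python3 -m crank '[{"grip":0.0,"x":0,"y":0.015,"z":0.0013,"yaw":0},{"grip":0.0,"x":0,"y":0.0295,"z":0.0042,"yaw":0},{"grip":0.0,"x":0,"y":0.0295,"z":0.0042,"yaw":0},{"grip":0.0,"x":0,"y":0.0295,"z":0.0042,"yaw":0},{"grip":0.0,"x":0,"y":0.0295,"z":0.0042,"yaw":0}]' 25
python3 -m crank '[{"grip":0.03,"x":0,"y":0,"z":0,"yaw":0},{"grip":0.03,"x":0,"y":0,"z":0,"yaw":0},{"grip":0.03,"x":0,"y":0,"z":-0.02,"yaw":0},{"grip":0.03,"x":0,"y":0,"z":-0.05,"yaw":0},{"grip":0.03,"x":0,"y":0,"z":-0.09,"yaw":0}]' 25
python3 -c "
from h import *
go(481,-219,190,92.2)"
```

```text
time_s: 3.53
ee_pos: [646.3, 248.2, 183.6]
ee_rot: [179.7, 0.1, 92.6]
force: [3.4, -2.3, 4.4]
gripper_width: 9.3
gripper_force: 25.0
time_s: 3.95
ee_pos: [642.1, 249.0, 269.0]
ee_rot: [-179.5, 0.1, 92.6]
force: [1.0, 0.6, 0.3]
gripper_width: 29.8
gripper_force: 0.0
tool shift [-0.46   -0.1816  0.0816] yaw rad 0.007 | now [642.1 249.  269. ] [-1.795e+02  1.000e-01  9.260e+01] t 3.95 F [1.  0.6 0.3] w 29.8 0.0
```

```bash
python3 -m crank '[{"grip":0.05,"x":-0.17,"y":-0.04,"z":0.01,"yaw":-0.524},{"grip":0.05,"x":-0.17,"y":-0.04,"z":0.01,"yaw":-0.524},{"grip":0.05,"x":-0.17,"y":-0.04,"z":0.01,"yaw":-0.524},{"grip":0.05,"x":-0.17,"y":-0.04,"z":0.01,"yaw":-0.524},{"grip":0.05,"x":-0.17,"y":-0.04,"z":0.01,"yaw":-0.524}]' 
python3 -c "
from h import *
go(545,-260,200,182.2)"
```

```text
time_s: 4.37
ee_pos: [609.7, 72.8, 261.3]
ee_rot: [-179.7, -0.0, 122.7]
force: [0.3, 0.3, -0.2]
gripper_width: 50.0
gripper_force: 0.0
tool shift [-0.2451 -0.2339  0.0624] yaw rad -1.039 | now [609.7  72.8 261.3] [-179.7   -0.   122.7] t 4.37 F [ 0.3  0.3 -0.2] w 50.0 0.0
```

```bash
python3 -m crank '[{"grip":0.05,"x":-0.13,"y":-0.12,"z":0.031,"yaw":-0.53},{"grip":0.05,"x":-0.13,"y":-0.12,"z":0.031,"yaw":-0.53},{"grip":0.05,"x":-0.13,"y":-0.12,"z":0.031,"yaw":-0.53},{"grip":0.05,"x":-0.13,"y":-0.12,"z":0.031,"yaw":-0.53},{"grip":0.05,"x":-0.13,"y":-0.12,"z":0.031,"yaw":-0.53}]' 
python3 -c "
from h import *
go(545,-260,200,182.2)"
```

```text
time_s: 4.78
ee_pos: [579.0, -99.4, 229.5]
ee_rot: [-179.9, -0.2, 153.2]
force: [-0.2, 0.2, 0.7]
gripper_width: 50.4
gripper_force: 0.0
tool shift [-0.0423 -0.1586  0.0297] yaw rad -0.507 | now [579.  -99.4 229.5] [-179.9   -0.2  153.2] t 4.78 F [-0.2  0.2  0.7] w 50.4 0.0
```

```bash
python3 -m crank '[{"grip":0.05,"x":-0.042,"y":-0.159,"z":0.03,"yaw":-0.507},{"grip":0.05,"x":-0.042,"y":-0.159,"z":0.03,"yaw":-0.507},{"grip":0.05,"x":-0.042,"y":-0.159,"z":0.03,"yaw":-0.507},{"grip":0.05,"x":-0.042,"y":-0.159,"z":0.03,"yaw":-0.507},{"grip":0.05,"x":-0.042,"y":-0.159,"z":0.03,"yaw":-0.507}]' 
python3 -c "
from h import *
go(481,-219,60,182.2)
m,im=snap('wrist','w2.png')
go(481,-219,60,182.2)
print(proj(m,[[481,-219,24],[494,-348,24]]))"
```

```text
time_s: 5.2
ee_pos: [543.9, -261.1, 199.0]
ee_rot: [180.0, -0.2, -177.9]
force: [-0.4, 0.8, 0.2]
gripper_width: 50.2
gripper_force: 0.0
tool shift [0.0608 0.0443 0.1392] yaw rad -0.002 | now [ 543.9 -261.1  199. ] [ 180.    -0.2 -177.9] t 5.2 F [-0.4  0.8  0.2] w 50.2 0.0
tool shift [0.0612 0.0436 0.1393] yaw rad -0.004 | now [ 544.2 -260.5  199. ] [ 179.9   -0.2 -178. ] t 5.25 F [ 0.1 -0.3 -0.2] w 50.3 0.0
[[327.55466775 128.67809309]
 [189.13663473 138.10477542]]
```

View pics/w2.png

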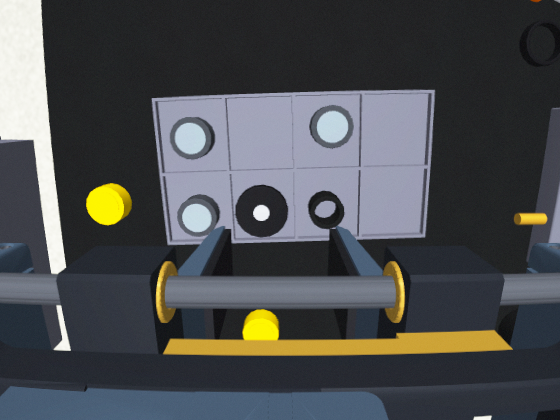

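Wrist view: all three cells are clear, with glass at (333,127), (190,137) and (197,216). The wheel is at (262,212) and the eyecup at (326,209).

```bash
cat >> h.py <<'E'
def cells(im,m,z=24):
    h=cv2.cvtColor(im,cv2.COLOR_RGB2HSV); a=im.astype(int)
    mk=((a[:,:,2]-a[:,:,0]>8)&(a[:,:,1]-a[:,:,0]>8)&(h[:,:,2]>140)).astype(np.uint8)
    mk=cv2.morphologyEx(mk,cv2.MORPH_OPEN,np.ones((5,5)))
    out=[]
    for c in cv2.findContours(mk,cv2.RETR_EXTERNAL,cv2.CHAIN_APPROX_NONE)[0]:
        if cv2.contourArea(c)<300: continue
        (u,v),_,_=cv2.fitEllipse(c); r=np.sqrt(cv2.contourArea(c)/np.pi)
        X=onz(m,(u,v),z); s=np.linalg.norm(onz(m,(u+r,v),z)-X)
        out.append((round(u),round(v),*X.round(1)[:2],"r",round(s,1)))
    return out
E
python3 - <<'E'
from h import *
im=cv2.imread("pics/w2.png")[:,:,::-1];m=camera_model("wrist")
print(im[127,333],im[137,190],im[150,260])
for c in cells(im,m): print(c)
E
```

```text
[194 214 226] [193 212 224] [159 163 184]
(196, 218, np.float64(571.4), np.float64(-342.1), 'r', np.float64(14.1))
(190, 138, np.float64(494.0), np.float64(-346.6), 'r', np.float64(14.5))
(332, 126, np.float64(479.2), np.float64(-214.2), 'r', np.float64(14.5))
```

```bash
python3 -m crank '[{"grip":0.052,"x":0.03,"y":0.024,"z":0.02,"yaw":0},{"grip":0.052,"x":0.063,"y":0.048,"z":0.05,"yaw":0},{"grip":0.052,"x":0.063,"y":0.048,"z":0.09,"yaw":0},{"grip":0.052,"x":0.063,"y":0.048,"z":0.13,"yaw":0},{"grip":0.052,"x":0.063,"y":0.048,"z":0.145,"yaw":0}]' 
python3 -c "
from h import *
go(479.2,-214.4,28,182.2)"
```

```text
time_s: 5.67
ee_pos: [478.1, -208.1, 52.2]
ee_rot: [179.7, -0.4, -178.0]
force: [0.0, 0.5, -0.6]
gripper_width: 51.9
gripper_force: 0.0
tool shift [-0.0011 -0.0064  0.0241] yaw rad -0.003 | now [ 478.1 -208.1   52.2] [ 179.7   -0.4 -178. ] t 5.67 F [ 0.   0.5 -0.6] w 51.9 0.0
```

```bash
python3 -m crank '[{"grip":0.052,"x":0,"y":0,"z":0.008,"yaw":0},{"grip":0.052,"x":0,"y":0,"z":0.01,"yaw":0},{"grip":0.052,"x":0,"y":0,"z":0.01,"yaw":0},{"grip":0.052,"x":0,"y":0,"z":0.01,"yaw":0},{"grip":0.052,"x":0,"y":0,"z":0.01,"yaw":0}]' 
python3 -c "
from h import *
go(479.2,-214.4,28,182.2)
m,im=snap('side','s2.png')
go(479.2,-214.4,28,182.2)
m,im=snap('wrist')
print(cells(im,m))"
```

```text
time_s: 6.08
ee_pos: [483.3, -212.1, 47.4]
ee_rot: [-179.9, 0.2, -178.0]
force: [1.1, -0.7, 0.5]
gripper_width: 52.0
gripper_force: 0.0
tool shift [ 0.0043 -0.0022  0.0194] yaw rad -0.003 | now [ 483.3 -212.1   47.4] [-179.9    0.2 -178. ] t 6.08 F [ 1.1 -0.7  0.5] w 52.0 0.0
tool shift [ 0.004  -0.0022  0.0193] yaw rad -0.003 | now [ 483.1 -212.1   47.3] [-179.9    0.2 -178. ] t 6.13 F [-0.6 -0.9 -0.3] w 51.9 0.0
[(152, 405, np.float64(594.9), np.float64(-292.4), 'r', np.float64(39.0)), (364, 258, np.float64(485.8), np.float64(-165.4), 'r', np.float64(9.3)), (196, 258, np.float64(489.1), np.float64(-258.8), 'r', np.float64(9.2))]
```

```bash
python3 -m crank '[{"grip":0.052,"x":0.004,"y":-0.002,"z":0.01,"yaw":0},{"grip":0.052,"x":0.004,"y":-0.002,"z":0.019,"yaw":0},{"grip":0.052,"x":0.004,"y":-0.002,"z":0.019,"yaw":0},{"grip":0.052,"x":0.004,"y":-0.002,"z":0.019,"yaw":0},{"grip":0.052,"x":0.004,"y":-0.002,"z":0.019,"yaw":0}]' 
python3 -c "
from h import *
go(479.2,-214.4,28,182.2)"
```

```text
time_s: 6.6
ee_pos: [478.1, -213.8, 26.8]
ee_rot: [180.0, -0.0, -178.0]
force: [0.5, -0.8, -0.8]
gripper_width: 52.0
gripper_force: 0.0
tool shift [-0.001  -0.0006 -0.0012] yaw rad -0.003 | now [ 478.1 -213.8   26.8] [ 180.   -0. -178.] t 6.6 F [ 0.5 -0.8 -0.8] w 52.0 0.0
```

Good. Close the fingers, then lift.

```bash
python3 -m crank '[{"grip":0.03,"x":0,"y":0,"z":0,"yaw":0},{"grip":0.03,"x":0,"y":0,"z":0,"yaw":0},{"grip":0.03,"x":0,"y":0,"z":0,"yaw":0},{"grip":0.03,"x":0,"y":0,"z":0,"yaw":0},{"grip":0.03,"x":0,"y":0,"z":0,"yaw":0}]' 30
python3 -m crank '[{"grip":0.03,"x":0,"y":0,"z":-0.01,"yaw":0},{"grip":0.03,"x":0,"y":0,"z":-0.03,"yaw":0},{"grip":0.03,"x":0,"y":0,"z":-0.06,"yaw":0},{"grip":0.03,"x":0,"y":0,"z":-0.09,"yaw":0},{"grip":0.03,"x":0,"y":0,"z":-0.11,"yaw":0}]' 30
python3 -c "
from h import *
go(509,236,130,182.2)"
```

```text
time_s: 7.02
ee_pos: [478.2, -213.8, 26.9]
ee_rot: [180.0, 0.0, -178.0]
force: [0.2, 0.1, -0.5]
gripper_width: 38.5
gripper_force: 30.0
time_s: 7.43
ee_pos: [478.9, -214.2, 140.1]
ee_rot: [-179.9, 0.2, -178.0]
force: [-0.2, -0.3, -1.6]
gripper_width: 39.1
gripper_force: 30.0
tool shift [-0.0459  0.4489  0.0096] yaw rad -0.003 | now [ 478.9 -214.2  140.1] [-179.9    0.2 -178. ] t 7.43 F [-0.2 -0.3 -1.6] w 39.1 30.0
```

```bash
python3 -m crank '[{"grip":0.03,"x":-0.038,"y":0.22,"z":-0.03,"yaw":0},{"grip":0.03,"x":-0.038,"y":0.22,"z":-0.03,"yaw":0},{"grip":0.03,"x":-0.038,"y":0.22,"z":-0.03,"yaw":0},{"grip":0.03,"x":-0.038,"y":0.22,"z":-0.03,"yaw":0},{"grip":0.03,"x":-0.038,"y":0.22,"z":-0.03,"yaw":0}]'
python3 -m crank '[{"grip":0.03,"x":-0.038,"y":0.225,"z":0,"yaw":-0.003},{"grip":0.03,"x":-0.038,"y":0.225,"z":0,"yaw":-0.003},{"grip":0.03,"x":-0.038,"y":0.225,"z":0,"yaw":-0.003},{"grip":0.03,"x":-0.038,"y":0.225,"z":0,"yaw":-0.003},{"grip":0.03,"x":-0.038,"y":0.225,"z":0,"yaw":-0.003}]'
python3 -c "
from h import *
go(540,236,170,182.2)"
```

```text
time_s: 7.85
ee_pos: [505.8, -7.5, 165.7]
ee_rot: [180.0, 0.0, -178.0]
force: [1.0, -0.5, -0.4]
gripper_width: 39.1
gripper_force: 30.0
time_s: 8.27
ee_pos: [533.2, 199.3, 165.5]
ee_rot: [180.0, 0.0, -177.8]
force: [1.3, -0.2, -0.1]
gripper_width: 39.0
gripper_force: 30.0
tool shift [-0.0083  0.0364 -0.0045] yaw rad 0.0 | now [533.2 199.3 165.5] [ 180.     0.  -177.8] t 8.27 F [ 1.3 -0.2 -0.1] w 39.0 30.0
```

```bash
python3 -m crank '[{"grip":0.03,"x":-0.008,"y":0.036,"z":-0.004,"yaw":0},{"grip":0.03,"x":-0.008,"y":0.036,"z":-0.004,"yaw":0},{"grip":0.03,"x":-0.008,"y":0.036,"z":-0.004,"yaw":0},{"grip":0.03,"x":-0.008,"y":0.036,"z":-0.004,"yaw":0},{"grip":0.03,"x":-0.008,"y":0.036,"z":-0.004,"yaw":0}]'
python3 -c "
from h import *
m,im=snap('wrist','w3.png')
go(509,236,60,182.2)
print(proj(m,[[509,236,15],[504,366,15],[514,106,15]]))"
```

```text
time_s: 8.68
ee_pos: [539.7, 232.2, 168.7]
ee_rot: [-180.0, -0.0, -177.9]
force: [-0.6, -0.2, -1.3]
gripper_width: 39.1
gripper_force: 30.0
tool shift [0.0306 0.0051 0.1087] yaw rad -0.002 | now [539.8 232.1 168.7] [-180.    -0.  -177.9] t 8.73 F [0.2 0.9 0. ] w 39.1 30.0
[[285.54871169 164.1077638 ]
 [429.86489363 164.48398875]
 [140.86818348 164.99521015]]
```

View pics/w3.png

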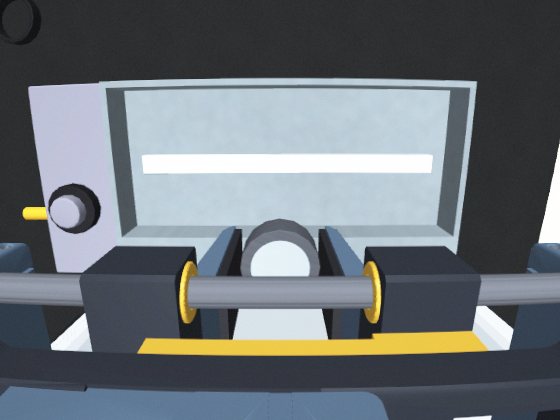

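Wrist view: the lid is open and the rail runs from (142,164) to (432,163). The button top is at (68,211), and the cell is held level between the jaws at (280,255).

```bash
cat >> h.py <<'E'
def rail(im,m):
    a=im[:,:,::1].min(2); mk=((a>240)).astype(np.uint8); mk[220:]=0
    c=max(cv2.findContours(mk,cv2.RETR_EXTERNAL,cv2.CHAIN_APPROX_NONE)[0],key=cv2.contourArea)
    q=cv2.boxPoints(cv2.minAreaRect(c)); P=np.array([onz(m,p,15) for p in q])
    return P.mean(0), P, q
E
python3 - <<'E'
from h import *
im=cv2.imread("pics/w3.png")[:,:,::-1];m=camera_model("wrist")
c,P,q=rail(im,m);print(c.round(1),P.round(1).tolist(),q.round().tolist())
print("btn",onz(m,(68,211),44))
o=P[np.argsort(P[:,1])];d=o[2:].mean(0)-o[:2].mean(0);print(np.linalg.norm(d),np.degrees(np.arctan2(-d[0],d[1])))
R=c+80*d/np.linalg.norm(d);print(R);go(R[0],R[1],60,180+2.2)
E
```

```text
[507.6 237.4  15. ] [[504.2, 107.5, 15.0], [494.8, 366.6, 15.0], [510.9, 368.9, 15.0], [520.4, 106.6, 15.0]] [[142.0, 154.0], [432.0, 154.0], [432.0, 172.0], [142.0, 172.0]]
btn [551.18372709  50.14370436  44.        ]
260.88047381091786 2.0776896197249486
[504.67442606 317.32622689  15.        ]
tool shift [0.032  0.0865 0.1087] yaw rad -0.002 | now [539.8 232.1 168.7] [-180.    -0.  -177.9] t 8.73 F [0.2 0.9 0. ] w 39.1 30.0
```

```bash
python3 -m crank '[{"grip":0.03,"x":0.016,"y":0.041,"z":0.02,"yaw":0},{"grip":0.03,"x":0.032,"y":0.08,"z":0.04,"yaw":0},{"grip":0.03,"x":0.032,"y":0.0865,"z":0.075,"yaw":0},{"grip":0.03,"x":0.032,"y":0.0865,"z":0.108,"yaw":0},{"grip":0.03,"x":0.032,"y":0.0865,"z":0.108,"yaw":0}]'
python3 -m crank '[{"grip":0.03,"x":0,"y":0,"z":0,"yaw":0},{"grip":0.03,"x":0,"y":0,"z":0,"yaw":0},{"grip":0.03,"x":0,"y":0,"z":0,"yaw":0},{"grip":0.03,"x":0,"y":0,"z":0,"yaw":0},{"grip":0.03,"x":0,"y":0,"z":0,"yaw":0}]'
python3 -c "
from h import *
go(505,317.2,38.5,182.1)"
```

```text
time_s: 9.15
ee_pos: [500.3, 315.9, 54.6]
ee_rot: [-179.6, -0.7, -177.8]
force: [-0.6, -0.5, -1.4]
gripper_width: 39.9
gripper_force: 3.0
time_s: 9.57
ee_pos: [506.0, 318.7, 62.5]
ee_rot: [179.9, 0.2, -177.9]
force: [0.3, -0.3, 0.7]
gripper_width: 38.9
gripper_force: 30.0
tool shift [ 0.0011 -0.0016  0.024 ] yaw rad 0.001 | now [506.  318.7  62.5] [ 179.9    0.2 -177.9] t 9.57 F [ 0.3 -0.3  0.7] w 38.9 30.0
```

The grip slackened for a moment here (3 N), so I'll check the cell.

```bash
python3 -c "
from h import *
a=snap('wrist')[1];b=snap('side')[1]
x=cv2.resize(a[200:350,170:390],(440,300));y=cv2.resize(b[100:220,210:310],(360,432),interpolation=cv2.INTER_CUBIC)
o=np.zeros((432,800,3),np.uint8);o[:300,:440]=x;o[:,440:]=y
cv2.imwrite('pics/chk.png',o[:,:,::-1])"
```

```text
(no output)
```

View pics/chk.png

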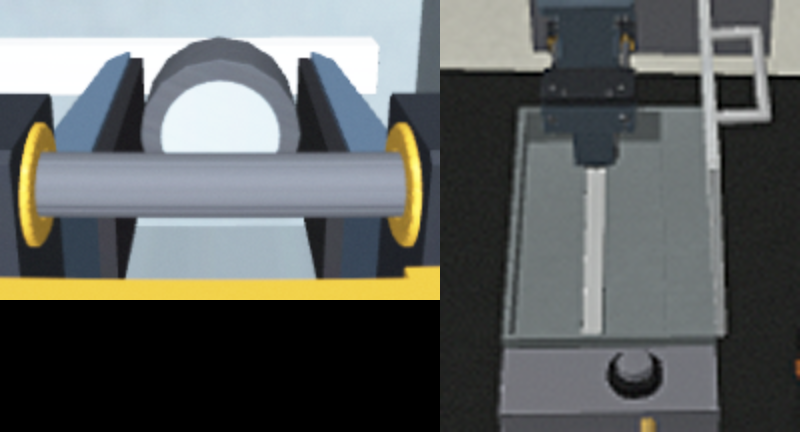

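The cell is still held, unmoved from the last view (rim top v≈219, glass top v≈240). Lowering.

```bash
python3 -m crank '[{"grip":0.03,"x":0.001,"y":-0.001,"z":0.01,"yaw":0},{"grip":0.03,"x":0.001,"y":-0.001,"z":0.018,"yaw":0},{"grip":0.03,"x":0.001,"y":-0.001,"z":0.023,"yaw":0},{"grip":0.03,"x":0.001,"y":-0.001,"z":0.023,"yaw":0},{"grip":0.03,"x":0.001,"y":-0.001,"z":0.023,"yaw":0}]'
python3 -c "
from h import *
go(505,317.2,38,182.1)"
```

```text
time_s: 10.08
ee_pos: [503.3, 317.3, 37.3]
ee_rot: [-179.9, -0.1, -177.8]
force: [-0.8, -1.8, 5.3]
gripper_width: 39.1
gripper_force: 30.0
tool shift [-0.0017 -0.0002 -0.0007] yaw rad 0.002 | now [503.3 317.3  37.3] [-1.799e+02 -1.000e-01 -1.778e+02] t 10.08 F [-0.8 -1.8  5.3] w 39.1 30.0
```

```bash
python3 -m crank '[{"grip":0.03,"x":-0.001,"y":0,"z":-0.001,"yaw":0},{"grip":0.052,"x":-0.001,"y":0,"z":-0.001,"yaw":0},{"grip":0.052,"x":-0.001,"y":0,"z":-0.001,"yaw":0},{"grip":0.052,"x":-0.001,"y":0,"z":-0.001,"yaw":0},{"grip":0.052,"x":-0.001,"y":0,"z":-0.001,"yaw":0}]'
python3 -m crank '[{"grip":0.052,"x":0,"y":0,"z":-0.02,"yaw":0},{"grip":0.052,"x":0,"y":0,"z":-0.06,"yaw":0},{"grip":0.052,"x":0,"y":0,"z":-0.1,"yaw":0},{"grip":0.052,"x":0,"y":0,"z":-0.14,"yaw":0},{"grip":0.052,"x":-0.03,"y":-0.02,"z":-0.15,"yaw":0}]'
python3 -c "
from h import *
m,im=snap('wrist','w4.png')
print(cells(im,m,35))
m,im=snap('side','s4.png')
print(cells(im,m,24))
go(555,-255,200,182.1)"
```

```text
time_s: 10.5
ee_pos: [504.8, 317.8, 38.3]
ee_rot: [-180.0, -0.0, -177.8]
force: [0.8, 0.8, 1.0]
gripper_width: 51.9
gripper_force: 0.0
time_s: 10.92
ee_pos: [534.6, 302.9, 196.1]
ee_rot: [179.6, 0.4, -177.6]
force: [1.3, 1.1, -0.0]
gripper_width: 52.0
gripper_force: 0.0
[(233, 325, np.float64(676.0), np.float64(261.3), 'r', np.float64(12.6)), (287, 325, np.float64(673.4), np.float64(317.6), 'r', np.float64(23.6)), (129, 243, np.float64(588.2), np.float64(158.6), 'r', np.float64(31.3)), (227, 164, np.float64(508.0), np.float64(255.0), 'r', np.float64(102.9)), (-90, 164, np.float64(516.7), np.float64(-72.1), 'r', np.float64(30.4))]
[]
tool shift [ 0.0052 -0.5534 -0.009 ] yaw rad -0.0 | now [540.2 298.2 192.5] [ 179.9    0.6 -177.9] t 11.02 F [-0.4  0.1  0. ] w 52.1 0.0
```

```bash
python3 -m crank '[{"grip":0.052,"x":0,"y":-0.2,"z":-0.004,"yaw":0},{"grip":0.052,"x":0,"y":-0.2,"z":-0.004,"yaw":0},{"grip":0.052,"x":0,"y":-0.2,"z":-0.004,"yaw":0},{"grip":0.052,"x":0,"y":-0.2,"z":-0.004,"yaw":0},{"grip":0.052,"x":0,"y":-0.2,"z":-0.004,"yaw":0}]'
python3 -m crank '[{"grip":0.052,"x":0,"y":-0.2,"z":-0.004,"yaw":0},{"grip":0.052,"x":0,"y":-0.2,"z":-0.004,"yaw":0},{"grip":0.052,"x":0,"y":-0.2,"z":-0.004,"yaw":0},{"grip":0.052,"x":0,"y":-0.2,"z":-0.004,"yaw":0},{"grip":0.052,"x":0,"y":-0.2,"z":-0.004,"yaw":0}]'
python3 -m crank '[{"grip":0.052,"x":-0.02,"y":-0.17,"z":0,"yaw":0},{"grip":0.052,"x":-0.02,"y":-0.17,"z":0,"yaw":0},{"grip":0.052,"x":-0.02,"y":-0.17,"z":0,"yaw":0},{"grip":0.052,"x":-0.02,"y":-0.17,"z":0,"yaw":0},{"grip":0.052,"x":-0.02,"y":-0.17,"z":0,"yaw":0}]'
python3 -c "
from h import *
m,im=snap('wrist','w5.png')
print(cells(im,m))
go(494,-346.6,60,182.1)"
```

```text
time_s: 11.43
ee_pos: [542.2, 96.5, 191.7]
ee_rot: [-180.0, -0.1, -177.8]
force: [1.0, 0.7, -0.1]
gripper_width: 52.1
gripper_force: 0.0
time_s: 11.85
ee_pos: [550.0, -103.4, 195.8]
ee_rot: [-180.0, -0.1, -177.9]
force: [0.7, 0.3, -0.1]
gripper_width: 51.7
gripper_force: 0.0
time_s: 12.27
ee_pos: [577.5, -276.3, 195.0]
ee_rot: [-179.8, -0.0, -178.1]
force: [0.3, 0.4, 0.1]
gripper_width: 51.8
gripper_force: 0.0
[(211, 185, np.float64(571.0), np.float64(-342.7), 'r', np.float64(14.3)), (205, 101, np.float64(493.8), np.float64(-347.5), 'r', np.float64(14.7))]
tool shift [ 0.0853 -0.0699  0.1349] yaw rad -0.003 | now [ 577.1 -273.8  194.8] [-1.800e+02 -1.000e-01 -1.781e+02] t 12.32 F [ 0.  -0.5 -0.9] w 52.1 0.0
```

```bash
python3 -m crank '[{"grip":0.052,"x":0.03,"y":-0.025,"z":0.01,"yaw":0},{"grip":0.052,"x":0.06,"y":-0.05,"z":0.03,"yaw":0},{"grip":0.052,"x":0.085,"y":-0.07,"z":0.06,"yaw":0},{"grip":0.052,"x":0.085,"y":-0.07,"z":0.1,"yaw":0},{"grip":0.052,"x":0.085,"y":-0.07,"z":0.138,"yaw":0}]'
python3 -m crank '[{"grip":0.052,"x":0,"y":0,"z":0,"yaw":0},{"grip":0.052,"x":0,"y":0,"z":0,"yaw":0},{"grip":0.052,"x":0,"y":0,"z":0,"yaw":0},{"grip":0.052,"x":0,"y":0,"z":0,"yaw":0},{"grip":0.052,"x":0,"y":0,"z":0,"yaw":0}]'
python3 -c "
from h import *
go(494,-347.2,27,182.1)"
```

```text
time_s: 12.73
ee_pos: [493.5, -342.9, 57.7]
ee_rot: [-180.0, 0.0, -177.9]
force: [0.5, 0.3, -1.3]
gripper_width: 51.8
gripper_force: 0.0
time_s: 13.15
ee_pos: [496.9, -343.5, 61.2]
ee_rot: [-179.8, 0.2, -177.8]
force: [-0.3, -0.2, 0.3]
gripper_width: 52.4
gripper_force: 0.0
tool shift [ 0.0031 -0.0034  0.0342] yaw rad 0.002 | now [ 496.9 -343.5   61.2] [-179.8    0.2 -177.8] t 13.15 F [-0.3 -0.2  0.3] w 52.4 0.0
```

```bash
python3 -m crank '[{"grip":0.052,"x":0.003,"y":-0.0034,"z":0.014,"yaw":0},{"grip":0.052,"x":0.003,"y":-0.0034,"z":0.028,"yaw":0},{"grip":0.052,"x":0.003,"y":-0.0034,"z":0.033,"yaw":0},{"grip":0.052,"x":0.003,"y":-0.0034,"z":0.033,"yaw":0},{"grip":0.052,"x":0.003,"y":-0.0034,"z":0.033,"yaw":0}]'
python3 -c "
from h import *
go(494,-347.2,27,182.1)"
```

```text
time_s: 13.57
ee_pos: [493.1, -346.9, 26.8]
ee_rot: [-179.9, 0.1, -177.8]
force: [-0.8, 0.1, 0.3]
gripper_width: 51.8
gripper_force: 0.0
tool shift [-0.0009 -0.0003 -0.0002] yaw rad 0.002 | now [ 493.1 -346.9   26.8] [-1.799e+02  1.000e-01 -1.778e+02] t 13.57 F [-0.8  0.1  0.3] w 51.8 0.0
```

```bash
python3 -m crank '[{"grip":0.03,"x":0,"y":0,"z":0,"yaw":0},{"grip":0.03,"x":0,"y":0,"z":0,"yaw":0},{"grip":0.03,"x":0,"y":0,"z":0,"yaw":0},{"grip":0.03,"x":0,"y":0,"z":0,"yaw":0},{"grip":0.03,"x":0,"y":0,"z":0,"yaw":0}]' 30
python3 -m crank '[{"grip":0.03,"x":0,"y":0,"z":-0.01,"yaw":0},{"grip":0.03,"x":0,"y":0,"z":-0.03,"yaw":0},{"grip":0.03,"x":0,"y":0,"z":-0.06,"yaw":0},{"grip":0.03,"x":0,"y":0,"z":-0.09,"yaw":0},{"grip":0.03,"x":0,"y":0.02,"z":-0.12,"yaw":0}]' 30
python3 -m crank '[{"grip":0.03,"x":-0.012,"y":0.19,"z":0,"yaw":0},{"grip":0.03,"x":-0.012,"y":0.19,"z":0,"yaw":0},{"grip":0.03,"x":-0.012,"y":0.19,"z":0,"yaw":0},{"grip":0.03,"x":-0.012,"y":0.19,"z":0,"yaw":0},{"grip":0.03,"x":-0.012,"y":0.19,"z":0,"yaw":0}]' 30
python3 -m crank '[{"grip":0.03,"x":-0.012,"y":0.19,"z":0,"yaw":0},{"grip":0.03,"x":-0.012,"y":0.19,"z":0,"yaw":0},{"grip":0.03,"x":-0.012,"y":0.19,"z":0,"yaw":0},{"grip":0.03,"x":-0.012,"y":0.19,"z":0,"yaw":0},{"grip":0.03,"x":-0.012,"y":0.19,"z":0,"yaw":0}]' 30
python3 -c "
from h import *
go(508,237,60,182.1)"
```

```text
time_s: 13.98
ee_pos: [492.7, -346.8, 26.2]
ee_rot: [-180.0, 0.1, -177.8]
force: [0.4, 0.4, 4.6]
gripper_width: 39.1
gripper_force: 30.0
time_s: 14.4
ee_pos: [491.6, -329.0, 147.0]
ee_rot: [-179.9, 0.0, -177.9]
force: [1.0, -0.6, -1.6]
gripper_width: 38.7
gripper_force: 30.0
time_s: 14.82
ee_pos: [495.2, -132.8, 146.0]
ee_rot: [179.9, -0.0, -177.7]
force: [-0.4, -0.4, -0.7]
gripper_width: 38.9
gripper_force: 30.0
time_s: 15.23
ee_pos: [500.4, 57.5, 146.1]
ee_rot: [179.9, 0.0, -177.7]
force: [-0.3, 0.1, -0.9]
gripper_width: 38.5
gripper_force: 30.0
tool shift [-0.0147  0.179   0.0863] yaw rad 0.003 | now [500.4  57.5 146.1] [ 179.9    0.  -177.7] t 15.23 F [-0.3  0.1 -0.9] w 38.5 30.0
```

```bash
python3 -m crank '[{"grip":0.03,"x":-0.015,"y":0.179,"z":0,"yaw":0.003},{"grip":0.03,"x":-0.015,"y":0.179,"z":0,"yaw":0.003},{"grip":0.03,"x":-0.015,"y":0.179,"z":0,"yaw":0.003},{"grip":0.03,"x":-0.015,"y":0.179,"z":0,"yaw":0.003},{"grip":0.03,"x":-0.015,"y":0.179,"z":0.01,"yaw":0.003}]' 30
python3 -m crank '[{"grip":0.03,"x":0,"y":0,"z":0.035,"yaw":0},{"grip":0.03,"x":0,"y":0,"z":0.07,"yaw":0},{"grip":0.03,"x":0,"y":0,"z":0.075,"yaw":0},{"grip":0.03,"x":0,"y":0,"z":0.075,"yaw":0},{"grip":0.03,"x":0,"y":0,"z":0.075,"yaw":0}]' 30
python3 -m crank '[{"grip":0.03,"x":0,"y":0,"z":0,"yaw":0},{"grip":0.03,"x":0,"y":0,"z":0,"yaw":0},{"grip":0.03,"x":0,"y":0,"z":0,"yaw":0},{"grip":0.03,"x":0,"y":0,"z":0,"yaw":0},{"grip":0.03,"x":0,"y":0,"z":0,"yaw":0}]' 30
python3 -c "
from h import *
go(508,237,38,182.1)"
```

```text
time_s: 15.65
ee_pos: [510.5, 239.1, 137.6]
ee_rot: [179.8, 0.3, -177.8]
force: [1.2, 0.6, -0.1]
gripper_width: 38.6
gripper_force: 30.0
time_s: 16.07
ee_pos: [509.8, 233.3, 61.5]
ee_rot: [180.0, 0.1, -178.0]
force: [-0.3, 0.5, 1.0]
gripper_width: 39.0
gripper_force: 30.0
time_s: 16.48
ee_pos: [509.4, 233.5, 61.3]
ee_rot: [180.0, 0.1, -178.0]
force: [0.3, 0.4, -0.4]
gripper_width: 38.6
gripper_force: 30.0
tool shift [0.0013 0.0036 0.0233] yaw rad -0.002 | now [509.4 233.5  61.3] [ 1.80e+02  1.00e-01 -1.78e+02] t 16.48 F [ 0.3  0.4 -0.4] w 38.6 30.0
```

```bash
python3 -m crank '[{"grip":0.03,"x":0.001,"y":0,"z":0.01,"yaw":0},{"grip":0.03,"x":0.001,"y":0,"z":0.018,"yaw":0},{"grip":0.03,"x":0.001,"y":0,"z":0.0235,"yaw":0},{"grip":0.03,"x":0.001,"y":0,"z":0.0235,"yaw":0},{"grip":0.03,"x":0.001,"y":0,"z":0.0235,"yaw":0}]' 30
python3 -c "
from h import *
go(508,234,37.2,182.1)"
```

```text
time_s: 16.9
ee_pos: [507.6, 233.2, 36.3]
ee_rot: [-180.0, -0.1, -178.0]
force: [-0.0, -1.0, 0.1]
gripper_width: 39.1
gripper_force: 30.0
tool shift [-0.0004  0.0008 -0.0009] yaw rad -0.001 | now [507.6 233.2  36.3] [-1.80e+02 -1.00e-01 -1.78e+02] t 16.9 F [-0.  -1.   0.1] w 39.1 30.0
```

```bash
python3 -m crank '[{"grip":0.03,"x":0,"y":0,"z":0.001,"yaw":0},{"grip":0.03,"x":0,"y":0,"z":0.001,"yaw":0},{"grip":0.052,"x":0,"y":0,"z":0.001,"yaw":0},{"grip":0.052,"x":0,"y":0,"z":0.001,"yaw":0},{"grip":0.052,"x":0,"y":0,"z":0.001,"yaw":0}]' 30
python3 -m crank '[{"grip":0.052,"x":0,"y":0,"z":-0.01,"yaw":0},{"grip":0.052,"x":0,"y":0,"z":-0.04,"yaw":0},{"grip":0.052,"x":0,"y":0,"z":-0.08,"yaw":0},{"grip":0.052,"x":0,"y":0,"z":-0.12,"yaw":0},{"grip":0.052,"x":-0.02,"y":-0.02,"z":-0.15,"yaw":0}]' 30
python3 -c "
from h import *
m,im=snap('wrist','w6.png')
go(590,-290,190,182.1)"
```

```text
time_s: 17.32
ee_pos: [508.0, 233.4, 35.7]
ee_rot: [180.0, -0.0, -178.0]
force: [-0.6, -0.6, -0.3]
gripper_width: 51.8
gripper_force: 0.0
time_s: 17.73
ee_pos: [527.0, 216.5, 190.0]
ee_rot: [179.8, 0.1, -177.8]
force: [0.7, 1.1, 0.4]
gripper_width: 52.1
gripper_force: 0.0
tool shift [-0.0359 -0.5047  0.0055] yaw rad -0.0 | now [535.6 213.1 196.1] [ 179.9    1.  -177.9] t 17.78 F [ 5.8 -2.1  3.9] w 52.2 0.0
```

View pics/w6.png

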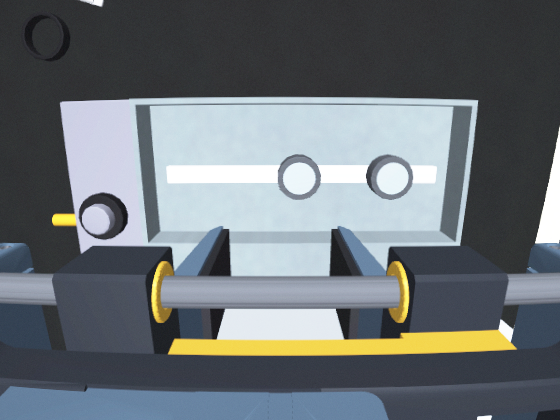

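Both cells lie flat on the rail (glass at (299,178) and (390,178); rail line v≈174). Now the third.

```bash
python3 -c "
from h import *
m=camera_model('wrist')
print(onz(m,(299,178),35),onz(m,(390,178),35),onz(m,(200,174),15))"
python3 -m crank '[{"grip":0.052,"x":-0.01,"y":-0.2,"z":0,"yaw":0},{"grip":0.052,"x":-0.01,"y":-0.2,"z":0,"yaw":0},{"grip":0.052,"x":-0.01,"y":-0.2,"z":0,"yaw":0},{"grip":0.052,"x":-0.01,"y":-0.2,"z":0,"yaw":0},{"grip":0.052,"x":-0.01,"y":-0.2,"z":0,"yaw":0}]'
python3 -m crank '[{"grip":0.052,"x":-0.02,"y":-0.19,"z":0,"yaw":0},{"grip":0.052,"x":-0.02,"y":-0.19,"z":0,"yaw":0},{"grip":0.052,"x":-0.02,"y":-0.19,"z":0,"yaw":0},{"grip":0.052,"x":-0.02,"y":-0.19,"z":0,"yaw":0},{"grip":0.052,"x":-0.02,"y":-0.19,"z":0,"yaw":0}]'
python3 -m crank '[{"grip":0.052,"x":-0.02,"y":-0.1,"z":0,"yaw":0},{"grip":0.052,"x":-0.02,"y":-0.11,"z":0,"yaw":0},{"grip":0.052,"x":-0.02,"y":-0.11,"z":0,"yaw":0},{"grip":0.052,"x":-0.02,"y":-0.11,"z":0,"yaw":0},{"grip":0.052,"x":-0.02,"y":-0.11,"z":0,"yaw":0}]'
python3 -c "
from h import *
m,im=snap('wrist','w7.png')
print(cells(im,m))
go(571,-342.5,60,182.1)"
```

```text
[521.13081737 230.4658723   35.        ] [517.9410167  314.65652099  35.        ] [524.2215619 135.1968636  15.       ]
time_s: 18.2
ee_pos: [545.7, 11.9, 186.5]
ee_rot: [-180.0, 0.0, -178.0]
force: [0.8, -0.6, 0.5]
gripper_width: 52.0
gripper_force: 0.0
time_s: 18.62
ee_pos: [572.7, -178.8, 186.4]
ee_rot: [-179.9, 0.1, -178.1]
force: [-0.1, 0.5, 0.7]
gripper_width: 51.9
gripper_force: 0.0
time_s: 19.03
ee_pos: [596.1, -285.2, 185.6]
ee_rot: [180.0, -0.0, -178.1]
force: [-0.6, 1.4, -1.0]
gripper_width: 51.9
gripper_force: 0.0
[(218, 167, np.float64(570.9), np.float64(-342.7), 'r', np.float64(14.4))]
tool shift [ 0.0269 -0.0579  0.1257] yaw rad -0.003 | now [ 596.  -283.9  185.7] [ 179.9   -0.  -178.1] t 19.08 F [-0.6  0.9 -0.2] w 51.8 0.0
```

```bash
python3 -m crank '[{"grip":0.05,"x":0.014,"y":-0.03,"z":0.01,"yaw":0},{"grip":0.05,"x":0.027,"y":-0.058,"z":0.03,"yaw":0},{"grip":0.05,"x":0.027,"y":-0.058,"z":0.06,"yaw":0},{"grip":0.05,"x":0.027,"y":-0.058,"z":0.1,"yaw":0},{"grip":0.05,"x":0.027,"y":-0.058,"z":0.128,"yaw":0}]'
python3 -m crank '[{"grip":0.05,"x":0,"y":0,"z":0,"yaw":-0.003},{"grip":0.05,"x":0,"y":0,"z":0,"yaw":-0.003},{"grip":0.05,"x":0,"y":0,"z":0,"yaw":-0.003},{"grip":0.05,"x":0,"y":0,"z":0,"yaw":-0.003},{"grip":0.05,"x":0,"y":0,"z":0,"yaw":-0.003}]'
python3 -c "
from h import *
go(571,-342.7,29.5,182.1)"
```

```text
time_s: 19.5
ee_pos: [570.2, -340.9, 56.1]
ee_rot: [179.9, -0.1, -178.0]
force: [-0.1, 0.2, -0.4]
gripper_width: 49.5
gripper_force: 0.0
time_s: 19.92
ee_pos: [572.8, -343.1, 60.8]
ee_rot: [-179.9, 0.2, -177.8]
force: [-0.3, 0.1, -0.5]
gripper_width: 49.8
gripper_force: 0.0
tool shift [0.0019 0.0005 0.0313] yaw rad 0.002 | now [ 572.8 -343.1   60.8] [-179.9    0.2 -177.8] t 19.92 F [-0.3  0.1 -0.5] w 49.8 0.0
```

```bash
python3 -m crank '[{"grip":0.05,"x":0.001,"y":0.0005,"z":0.015,"yaw":0},{"grip":0.05,"x":0.001,"y":0.0005,"z":0.027,"yaw":0},{"grip":0.05,"x":0.001,"y":0.0005,"z":0.03,"yaw":0},{"grip":0.05,"x":0.001,"y":0.0005,"z":0.03,"yaw":0},{"grip":0.05,"x":0.001,"y":0.0005,"z":0.03,"yaw":0}]'
python3 -c "
from h import *
go(571,-342.7,29.5,182.1)"
```

```text
time_s: 20.33
ee_pos: [570.5, -342.4, 28.2]
ee_rot: [180.0, 0.0, -177.8]
force: [-0.2, 0.9, 0.7]
gripper_width: 49.7
gripper_force: 0.0
tool shift [-0.0004 -0.0004 -0.0013] yaw rad 0.002 | now [ 570.5 -342.4   28.2] [ 180.     0.  -177.8] t 20.33 F [-0.2  0.9  0.7] w 49.7 0.0
```

```bash
python3 -m crank '[{"grip":0.03,"x":0,"y":0,"z":0,"yaw":0},{"grip":0.03,"x":0,"y":0,"z":0,"yaw":0},{"grip":0.03,"x":0,"y":0,"z":0,"yaw":0},{"grip":0.03,"x":0,"y":0,"z":0,"yaw":0},{"grip":0.03,"x":0,"y":0,"z":0,"yaw":0}]' 30
python3 -m crank '[{"grip":0.03,"x":0,"y":0,"z":-0.01,"yaw":0},{"grip":0.03,"x":0,"y":0,"z":-0.03,"yaw":0},{"grip":0.03,"x":0,"y":0,"z":-0.06,"yaw":0},{"grip":0.03,"x":0,"y":0,"z":-0.09,"yaw":0},{"grip":0.03,"x":0.01,"y":0,"z":-0.12,"yaw":0}]' 30
python3 -m crank '[{"grip":0.03,"x":0.015,"y":0.19,"z":0,"yaw":0},{"grip":0.03,"x":0.015,"y":0.19,"z":0,"yaw":0},{"grip":0.03,"x":0.015,"y":0.19,"z":0,"yaw":0},{"grip":0.03,"x":0.015,"y":0.19,"z":0,"yaw":0},{"grip":0.03,"x":0.015,"y":0.19,"z":0,"yaw":0}]' 30
python3 -m crank '[{"grip":0.03,"x":0.015,"y":0.19,"z":0,"yaw":0},{"grip":0.03,"x":0.015,"y":0.19,"z":0,"yaw":0},{"grip":0.03,"x":0.015,"y":0.19,"z":0,"yaw":0},{"grip":0.03,"x":0.015,"y":0.19,"z":0,"yaw":0},{"grip":0.03,"x":0.015,"y":0.19,"z":0,"yaw":0}]' 30
python3 -c "
from h import *
go(511,157,60,182.1)"
```

```text
time_s: 20.75
ee_pos: [570.8, -342.5, 28.7]
ee_rot: [-180.0, 0.1, -177.8]
force: [0.5, -1.0, 3.1]
gripper_width: 38.6
gripper_force: 30.0
time_s: 21.17
ee_pos: [561.4, -342.4, 149.5]
ee_rot: [180.0, 0.1, -177.8]
force: [0.1, -0.4, -0.1]
gripper_width: 38.8
gripper_force: 30.0
time_s: 21.58
ee_pos: [536.6, -149.7, 148.6]
ee_rot: [179.9, -0.1, -177.7]
force: [-0.5, -0.4, -1.4]
gripper_width: 38.9
gripper_force: 30.0
time_s: 22.0
ee_pos: [514.7, 39.4, 148.7]
ee_rot: [179.9, -0.0, -177.7]
force: [0.1, -0.5, 0.3]
gripper_width: 39.2
gripper_force: 30.0
tool shift [-0.0011  0.1175  0.0889] yaw rad 0.003 | now [514.7  39.4 148.7] [ 179.9   -0.  -177.7] t 22.0 F [ 0.1 -0.5  0.3] w 39.2 30.0
```

```bash
python3 -m crank '[{"grip":0.03,"x":-0.001,"y":0.04,"z":0,"yaw":0.003},{"grip":0.03,"x":-0.001,"y":0.08,"z":0,"yaw":0.003},{"grip":0.03,"x":-0.001,"y":0.1175,"z":0,"yaw":0.003},{"grip":0.03,"x":-0.001,"y":0.1175,"z":0.03,"yaw":0.003},{"grip":0.03,"x":-0.001,"y":0.1175,"z":0.06,"yaw":0.003}]' 30
python3 -m crank '[{"grip":0.03,"x":0,"y":0,"z":0.027,"yaw":0},{"grip":0.03,"x":0,"y":0,"z":0.027,"yaw":0},{"grip":0.03,"x":0,"y":0,"z":0.027,"yaw":0},{"grip":0.03,"x":0,"y":0,"z":0.027,"yaw":0},{"grip":0.03,"x":0,"y":0,"z":0.027,"yaw":0}]' 30
python3 -c "
from h import *
go(511,157,39.6,182.1)"
```

```text
time_s: 22.42
ee_pos: [513.8, 156.2, 89.6]
ee_rot: [179.9, 0.3, -177.7]
force: [0.2, -0.7, -0.6]
gripper_width: 38.8
gripper_force: 30.0
time_s: 22.83
ee_pos: [513.9, 153.6, 63.1]
ee_rot: [179.9, 0.2, -178.0]
force: [-0.4, 0.3, -1.1]
gripper_width: 38.9
gripper_force: 30.0
tool shift [0.0029 0.0035 0.0235] yaw rad -0.002 | now [513.9 153.6  63.1] [ 179.9    0.2 -178. ] t 22.83 F [-0.4  0.3 -1.1] w 38.9 30.0
```

```bash
python3 -m crank '[{"grip":0.03,"x":0.002,"y":0.003,"z":0.01,"yaw":0},{"grip":0.03,"x":0.002,"y":0.003,"z":0.018,"yaw":0},{"grip":0.03,"x":0.002,"y":0.003,"z":0.0235,"yaw":0},{"grip":0.03,"x":0.002,"y":0.003,"z":0.0235,"yaw":0},{"grip":0.03,"x":0.002,"y":0.003,"z":0.0235,"yaw":0}]' 30
python3 -c "
from h import *
go(511,157,39.6,182.1)"
```

```text
time_s: 23.25
ee_pos: [510.4, 156.4, 38.0]
ee_rot: [180.0, 0.0, -178.0]
force: [-1.7, -0.1, 5.5]
gripper_width: 38.8
gripper_force: 30.0
tool shift [-0.0006  0.0006 -0.0016] yaw rad -0.001 | now [510.4 156.4  38. ] [ 180.    0. -178.] t 23.25 F [-1.7 -0.1  5.5] w 38.8 30.0
```

```bash
python3 -m crank '[{"grip":0.03,"x":0,"y":0,"z":-0.001,"yaw":0},{"grip":0.052,"x":0,"y":0,"z":-0.001,"yaw":0},{"grip":0.052,"x":0,"y":0,"z":-0.001,"yaw":0},{"grip":0.052,"x":0,"y":0,"z":-0.001,"yaw":0},{"grip":0.052,"x":0,"y":0,"z":-0.001,"yaw":0}]' 30
python3 -m crank '[{"grip":0.052,"x":0,"y":0,"z":-0.01,"yaw":0},{"grip":0.052,"x":0,"y":0,"z":-0.04,"yaw":0},{"grip":0.052,"x":0,"y":0,"z":-0.08,"yaw":0},{"grip":0.052,"x":0,"y":0,"z":-0.12,"yaw":0},{"grip":0.052,"x":-0.02,"y":0.03,"z":-0.15,"yaw":0}]' 30
python3 -m crank '[{"grip":0.052,"x":0,"y":0.03,"z":-0.03,"yaw":0},{"grip":0.052,"x":0,"y":0.03,"z":-0.06,"yaw":0},{"grip":0.052,"x":0,"y":0.03,"z":-0.06,"yaw":0},{"grip":0.052,"x":0,"y":0.03,"z":-0.06,"yaw":0},{"grip":0.052,"x":0,"y":0.03,"z":-0.06,"yaw":0}]' 30
python3 -c "
from h import *
m,im=snap('wrist','w8.png')
snap('side','s8.png')
go(646,247,270,92.2)
np.save('m8.npy',m,allow_pickle=True)"
```

```text
time_s: 23.67
ee_pos: [510.2, 156.3, 38.4]
ee_rot: [-180.0, -0.0, -178.0]
force: [-0.3, 0.5, -0.2]
gripper_width: 51.8
gripper_force: 0.0
time_s: 24.08
ee_pos: [525.6, 180.7, 189.8]
ee_rot: [-179.9, 0.1, -178.1]
force: [1.1, -0.6, -0.9]
gripper_width: 51.9
gripper_force: 0.0
time_s: 24.5
ee_pos: [525.5, 213.2, 245.0]
ee_rot: [-180.0, -0.0, -178.0]
force: [-0.8, 0.2, -0.7]
gripper_width: 52.2
gripper_force: 0.0
tool shift [-0.1218  0.0299 -0.0264] yaw rad 1.567 | now [525.2 212.8 244. ] [-179.9   -0.2 -178. ] t 24.6 F [ 1.2 -0.1 -0.6] w 52.0 0.0
```

View pics/w8.png

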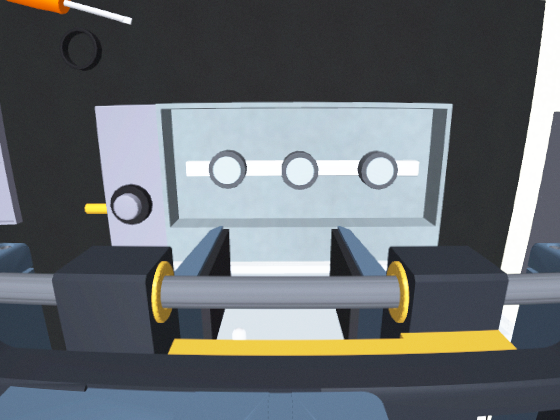

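All three cells lie on the rail (glass at (228,170), (300,171) and (378,170); rail v≈167). Now back to the handle.

```bash
python3 -m crank '[{"grip":0.034,"x":-0.05,"y":0.015,"z":-0.03,"yaw":0.61},{"grip":0.034,"x":-0.05,"y":0.015,"z":-0.03,"yaw":0.61},{"grip":0.034,"x":-0.05,"y":0.015,"z":-0.03,"yaw":0.61},{"grip":0.034,"x":-0.05,"y":0.015,"z":-0.03,"yaw":0.61},{"grip":0.034,"x":-0.05,"y":0.015,"z":-0.03,"yaw":0.61}]' 30
python3 -m crank '[{"grip":0.034,"x":0,"y":0,"z":0,"yaw":0.61},{"grip":0.034,"x":0,"y":0,"z":0,"yaw":0.61},{"grip":0.034,"x":0,"y":0,"z":0,"yaw":0.61},{"grip":0.034,"x":0,"y":0,"z":0,"yaw":0.61},{"grip":0.034,"x":0,"y":0,"z":0,"yaw":0.61}]' 30
python3 -c "
from h import *
go(646,248,275,92.4)"
```

```text
time_s: 25.02
ee_pos: [575.4, 229.7, 273.5]
ee_rot: [-179.9, -0.1, 146.7]
force: [-0.0, 0.9, 0.0]
gripper_width: 34.1
gripper_force: 0.0
time_s: 25.43
ee_pos: [575.0, 229.6, 273.6]
ee_rot: [-179.8, -0.0, 111.7]
force: [-0.7, 0.9, -0.2]
gripper_width: 33.9
gripper_force: 0.0
tool shift [-0.0092  0.0727 -0.0016] yaw rad 0.337 | now [575.  229.6 273.6] [-179.8   -0.   111.7] t 25.43 F [-0.7  0.9 -0.2] w 33.9 0.0
```

```bash
python3 -m crank '[{"grip":0.034,"x":-0.009,"y":0.073,"z":-0.002,"yaw":0.337},{"grip":0.034,"x":-0.009,"y":0.073,"z":-0.002,"yaw":0.337},{"grip":0.034,"x":-0.009,"y":0.073,"z":-0.002,"yaw":0.337},{"grip":0.034,"x":-0.009,"y":0.073,"z":-0.002,"yaw":0.337},{"grip":0.034,"x":-0.009,"y":0.073,"z":-0.002,"yaw":0.337}]' 30
python3 -c "
from h import *
snap('wrist','w9.png')
go(646,248,185,92.4)"
```

```text
time_s: 25.85
ee_pos: [646.1, 248.8, 275.5]
ee_rot: [-179.8, 0.1, 92.9]
force: [0.2, -0.5, 1.7]
gripper_width: 33.8
gripper_force: 0.0
tool shift [-0.0009  0.0003  0.0913] yaw rad 0.009 | now [645.8 248.9 276.3] [-179.9    0.    92.9] t 25.9 F [-0.5 -0.6 -0.5] w 34.5 0.0
```

View pics/w9.png

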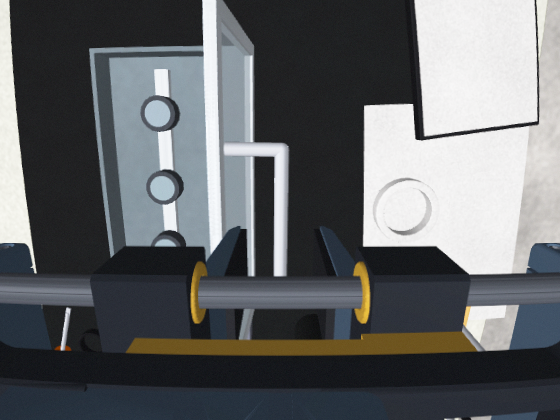

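Wrist view: the handle is at u≈281, centred between the fingers, and the cells are in place. Descend and pinch.

```bash
python3 -m crank '[{"grip":0.034,"x":0,"y":0,"z":0.03,"yaw":0.006},{"grip":0.034,"x":0,"y":0,"z":0.06,"yaw":0.006},{"grip":0.034,"x":0,"y":0,"z":0.089,"yaw":0.006},{"grip":0.034,"x":0,"y":0,"z":0.089,"yaw":0.006},{"grip":0.034,"x":0,"y":0,"z":0.089,"yaw":0.006}]' 25
python3 -m crank '[{"grip":0.0,"x":0,"y":0,"z":0,"yaw":0},{"grip":0.0,"x":0,"y":0,"z":0,"yaw":0},{"grip":0.0,"x":0,"y":0,"z":0,"yaw":0},{"grip":0.0,"x":0,"y":0,"z":0,"yaw":0},{"grip":0.0,"x":0,"y":0,"z":0,"yaw":0}]' 25
python3 -c "
from h import *
go(646,248,185,92.4)"
```

```text
time_s: 26.32
ee_pos: [645.2, 249.0, 187.5]
ee_rot: [-179.8, 0.1, 92.5]
force: [0.3, 0.3, -0.0]
gripper_width: 33.8
gripper_force: 0.0
time_s: 26.73
ee_pos: [646.9, 249.7, 190.0]
ee_rot: [179.9, -0.1, 92.5]
force: [-0.4, 0.1, 4.7]
gripper_width: 9.6
gripper_force: 25.0
tool shift [-0.0017 -0.001   0.005 ] yaw rad 0.001 | now [646.9 249.7 190. ] [ 1.799e+02 -1.000e-01  9.250e+01] t 26.73 F [-0.4  0.1  4.7] w 9.6 25.0
```

```bash
python3 -m crank '[{"grip":0.0,"x":0,"y":-0.0146,"z":-0.0029,"yaw":0},{"grip":0.0,"x":0,"y":-0.0295,"z":-0.0042,"yaw":0},{"grip":0.0,"x":0,"y":-0.0444,"z":-0.0041,"yaw":0},{"grip":0.0,"x":0,"y":-0.0592,"z":-0.0025,"yaw":0},{"grip":0.0,"x":0,"y":-0.0739,"z":0.0006,"yaw":0}]' 25
python3 -c "
from h import *
go(568,246,181.5,92.4)"
```

```text
time_s: 27.15
ee_pos: [574.9, 247.0, 190.2]
ee_rot: [179.5, -0.1, 92.5]
force: [2.9, 0.9, 2.4]
gripper_width: 9.2
gripper_force: 25.0
tool shift [-0.0007 -0.007   0.0087] yaw rad 0.001 | now [574.9 247.  190.2] [ 1.795e+02 -1.000e-01  9.250e+01] t 27.15 F [2.9 0.9 2.4] w 9.2 25.0
```

```bash
python3 -m crank '[{"grip":0.0,"x":0,"y":-0.0141,"z":0.0043,"yaw":0},{"grip":0.0,"x":0,"y":-0.0278,"z":0.0104,"yaw":0},{"grip":0.0,"x":0,"y":-0.0409,"z":0.0176,"yaw":0},{"grip":0.0,"x":0,"y":-0.0531,"z":0.0262,"yaw":0},{"grip":0.0,"x":0,"y":-0.0645,"z":0.0359,"yaw":0}]' 25
python3 -c "
from h import *
go(568,246,181.5,92.4)"
```

```text
time_s: 27.57
ee_pos: [508.8, 244.4, 153.6]
ee_rot: [179.8, -0.2, 92.4]
force: [-0.7, 1.6, 4.4]
gripper_width: 9.6
gripper_force: 25.0
tool shift [-0.0009  0.0594 -0.0276] yaw rad 0.001 | now [508.8 244.4 153.6] [179.8  -0.2  92.4] t 27.57 F [-0.7  1.6  4.4] w 9.6 25.0
```

```bash
python3 -m crank '[{"grip":0.0,"x":0,"y":-0.0103,"z":0.0107,"yaw":0},{"grip":0.0,"x":0,"y":-0.0195,"z":0.0225,"yaw":0},{"grip":0.0,"x":0,"y":-0.0274,"z":0.0351,"yaw":0},{"grip":0.0,"x":0,"y":-0.0341,"z":0.0485,"yaw":0},{"grip":0.0,"x":0,"y":-0.039,"z":0.0606,"yaw":0}]' 25
python3 -c "
from h import *
go(467,242,88,92.4)"
```

```text
time_s: 27.98
ee_pos: [468.2, 242.8, 91.5]
ee_rot: [-180.0, -0.1, 92.4]
force: [-2.5, 2.5, 2.6]
gripper_width: 9.0
gripper_force: 25.0
tool shift [-0.0007 -0.0012  0.0035] yaw rad 0.0 | now [468.2 242.8  91.5] [-1.80e+02 -1.00e-01  9.24e+01] t 27.98 F [-2.5  2.5  2.6] w 9.0 25.0
```

Press down gently while still holding the handle.

```bash
python3 -m crank '[{"grip":0.0,"x":0,"y":-0.001,"z":0.003,"yaw":0},{"grip":0.0,"x":0,"y":-0.001,"z":0.006,"yaw":0},{"grip":0.0,"x":0,"y":-0.001,"z":0.007,"yaw":0},{"grip":0.0,"x":0,"y":-0.001,"z":0.007,"yaw":0},{"grip":0.0,"x":0,"y":-0.001,"z":0.007,"yaw":0}]' 25
```

```text
time_s: 28.4
ee_pos: [466.3, 242.6, 85.6]
ee_rot: [-179.8, -0.1, 92.4]
force: [-8.8, 3.4, 10.8]
gripper_width: 9.0
gripper_force: 25.0
```

```bash
python3 -m crank '[{"grip":0.0,"x":0,"y":0.003,"z":0.002,"yaw":0},{"grip":0.0,"x":0,"y":0.004,"z":0.004,"yaw":0},{"grip":0.0,"x":0,"y":0.004,"z":0.005,"yaw":0},{"grip":0.0,"x":0,"y":0.004,"z":0.005,"yaw":0},{"grip":0.0,"x":0,"y":0.004,"z":0.005,"yaw":0}]' 40
python3 -m crank '[{"grip":0.03,"x":0,"y":0.004,"z":-0.003,"yaw":0},{"grip":0.03,"x":0,"y":0.004,"z":-0.003,"yaw":0},{"grip":0.03,"x":0,"y":0.004,"z":-0.003,"yaw":0},{"grip":0.03,"x":0,"y":0.004,"z":-0.06,"yaw":0},{"grip":0.03,"x":0,"y":0.004,"z":-0.1,"yaw":0}]' 40
python3 -c "
from h import *
snap('side','s10.png');snap('scene','a10.png')
x=cv2.imread('pics/s10.png')[115:235,190:310];y=cv2.imread('pics/a10.png')[170:280,280:460]
cv2.imwrite('pics/chk2.png',np.hstack([cv2.resize(x,(300,300),interpolation=2),cv2.resize(y,(491,300),interpolation=2)]))
go(551,53,90,92.4)"
```

```text
time_s: 28.82
ee_pos: [466.4, 242.7, 85.1]
ee_rot: [-179.4, -0.1, 92.3]
force: [-26.4, 0.7, 49.8]
gripper_width: 9.1
gripper_force: 40.0
time_s: 29.23
ee_pos: [475.1, 241.3, 164.8]
ee_rot: [-179.7, 0.1, 92.5]
force: [1.1, 0.7, 0.4]
gripper_width: 30.1
gripper_force: 0.0
tool shift [-0.1944  0.0607  0.0821] yaw rad 0.001 | now [480.8 244.1 172.4] [179.2  -0.3  92.5] t 29.33 F [ 0.7 -0.4 -0.1] w 29.9 0.0
```

View pics/chk2.png

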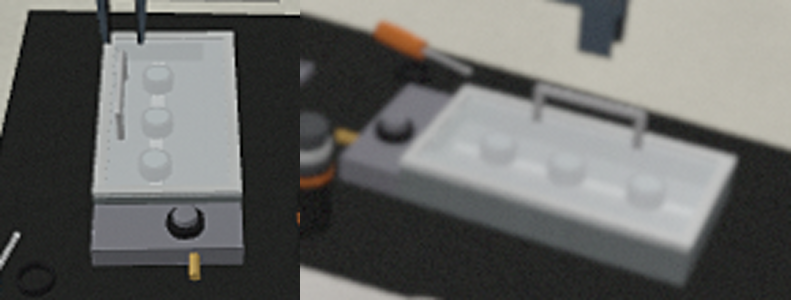

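Lid shut: 50 N of push gave no further travel, and it lies flush in both views with the three cells visible inside. Now locate the button.

```bash
python3 -c "
from h import *
m=np.load('m8.npy',allow_pickle=True).item()
for z in(34,40,46): print(z,onz(m,(127,207),z).round(1),onz('side',(190+185/2.5,115+214/2.5),z).round(1))
go(551,53,110,92.4)"
python3 -m crank '[{"grip":0.0,"x":-0.1,"y":0.03,"z":0.01,"yaw":0},{"grip":0.0,"x":-0.194,"y":0.061,"z":0.03,"yaw":0},{"grip":0.0,"x":-0.194,"y":0.061,"z":0.06,"yaw":0},{"grip":0.0,"x":-0.194,"y":0.061,"z":0.06,"yaw":0},{"grip":0.0,"x":-0.194,"y":0.061,"z":0.06,"yaw":0}]' 20
python3 -m crank '[{"grip":0.0,"x":0,"y":0,"z":0,"yaw":0},{"grip":0.0,"x":0,"y":0,"z":0,"yaw":0},{"grip":0.0,"x":0,"y":0,"z":0,"yaw":0},{"grip":0.0,"x":0,"y":0,"z":0,"yaw":0},{"grip":0.0,"x":0,"y":0,"z":0,"yaw":0}]' 20
python3 -c "
from h import *
go(551,52,62,92.4)"
```

```text
34 [554.8  45.7  34. ] [550.8  64.4  34. ]
40 [553.2  48.4  40. ] [551.1  58.7  40. ]
46 [551.5  51.1  46. ] [551.4  52.9  46. ]
tool shift [-0.1943  0.061   0.0621] yaw rad 0.001 | now [480.8 244.1 172.4] [179.2  -0.3  92.5] t 29.33 F [ 0.7 -0.4 -0.1] w 29.9 0.0
time_s: 29.75
ee_pos: [544.6, 53.8, 107.1]
ee_rot: [179.9, 0.0, 92.5]
force: [-0.3, 0.3, 0.6]
gripper_width: 0.8
gripper_force: 0.0
time_s: 30.17
ee_pos: [543.9, 56.9, 108.2]
ee_rot: [179.9, -0.0, 92.6]
force: [-0.3, -0.8, -0.3]
gripper_width: 0.1
gripper_force: 0.0
tool shift [-0.0052  0.0068  0.0462] yaw rad 0.003 | now [543.9  56.9 108.2] [179.9  -0.   92.6] t 30.17 F [-0.3 -0.8 -0.3] w 0.1 0.0
```

```bash
python3 -m crank '[{"grip":0.0,"x":-0.005,"y":0.007,"z":0.02,"yaw":0},{"grip":0.0,"x":-0.005,"y":0.007,"z":0.04,"yaw":0},{"grip":0.0,"x":-0.005,"y":0.007,"z":0.042,"yaw":0},{"grip":0.0,"x":-0.005,"y":0.007,"z":0.042,"yaw":0},{"grip":0.0,"x":-0.005,"y":0.007,"z":0.042,"yaw":0}]' 20
python3 -m crank '[{"grip":0.0,"x":0,"y":0,"z":0.002,"yaw":0},{"grip":0.0,"x":0,"y":0,"z":0.004,"yaw":0},{"grip":0.0,"x":0,"y":0,"z":0.006,"yaw":0},{"grip":0.0,"x":0,"y":0,"z":0.008,"yaw":0},{"grip":0.0,"x":0,"y":0,"z":0.008,"yaw":0}]' 20
python3 -c "
from h import *
go(551,52,62,92.4)"
```

```text
time_s: 30.58
ee_pos: [550.9, 51.8, 66.4]
ee_rot: [180.0, -0.0, 92.5]
force: [0.6, -0.2, 0.2]
gripper_width: 0.4
gripper_force: 0.0
time_s: 31.0
ee_pos: [551.7, 51.6, 60.1]
ee_rot: [179.9, -0.1, 92.4]
force: [-4.4, 2.4, 17.9]
gripper_width: 0.7
gripper_force: 8.3
tool shift [ 0.0005 -0.0006 -0.0019] yaw rad 0.001 | now [551.7  51.6  60.1] [ 1.799e+02 -1.000e-01  9.240e+01] t 31.0 F [-4.4  2.4 17.9] w 0.7 8.3
```

```bash
python3 -m crank '[{"grip":0.0,"x":0,"y":0,"z":0.001,"yaw":0},{"grip":0.0,"x":0,"y":0,"z":0.002,"yaw":0},{"grip":0.0,"x":0,"y":0,"z":0.002,"yaw":0},{"grip":0.0,"x":0,"y":0,"z":0.002,"yaw":0},{"grip":0.0,"x":0,"y":0,"z":0.002,"yaw":0}]' 20
python3 -m crank '[{"grip":0.0,"x":0,"y":0,"z":-0.01,"yaw":0},{"grip":0.0,"x":0,"y":0,"z":-0.04,"yaw":0},{"grip":0.0,"x":0,"y":0,"z":-0.08,"yaw":0},{"grip":0.0,"x":0,"y":0,"z":-0.12,"yaw":0},{"grip":0.0,"x":0,"y":-0.03,"z":-0.15,"yaw":0}]' 20
python3 -m crank '[{"grip":0.0,"x":0,"y":-0.15,"z":0,"yaw":0},{"grip":0.0,"x":0,"y":-0.15,"z":0,"yaw":0},{"grip":0.0,"x":0,"y":-0.15,"z":0,"yaw":0},{"grip":0.0,"x":0,"y":-0.15,"z":0,"yaw":0},{"grip":0.0,"x":0,"y":-0.15,"z":0,"yaw":0}]' 20
python3 -c "
from h import *
snap('side','s11.png');a=cv2.imread('pics/s11.png')
cv2.imwrite('pics/chk3.png',np.hstack([cv2.resize(a[115:245,190:320],(400,400),interpolation=2),cv2.resize(a[245:375,190:320],(400,400),interpolation=2)]))"
```

```text
time_s: 31.42
ee_pos: [551.7, 51.6, 59.9]
ee_rot: [179.8, -0.1, 92.4]
force: [-8.2, 2.3, 28.0]
gripper_width: 0.6
gripper_force: 14.2
time_s: 31.83
ee_pos: [526.8, 49.7, 208.3]
ee_rot: [179.5, 0.0, 92.4]
force: [0.8, -0.2, 0.2]
gripper_width: 0.5
gripper_force: 0.0
time_s: 32.25
ee_pos: [366.2, 42.7, 204.6]
ee_rot: [-179.8, 0.0, 92.5]
force: [-0.8, 0.3, 0.1]
gripper_width: 0.7
gripper_force: 0.0
```

View pics/chk3.png

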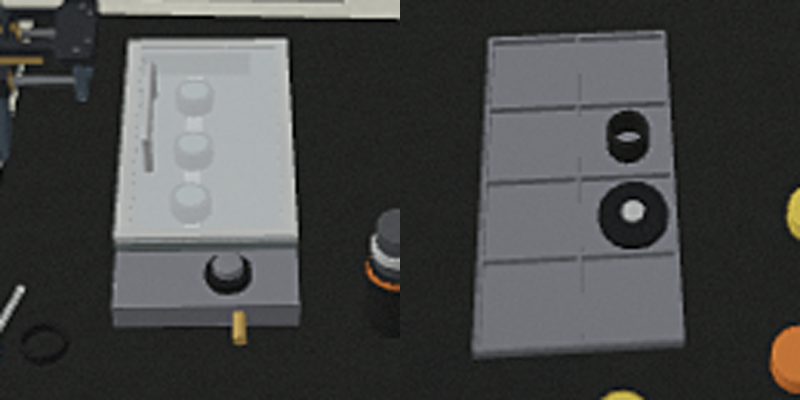

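The lid is shut with three cells on the bar, the button is out again, and the eyecup and wheel are in the tray.

```bash
python3 -c "
from h import *
print(job_done())"
```

```text
the job is handed in; nothing more can be done
None
```

I handed the job in with all three lens cells flat on the bar, the lid pressed shut, the button pushed all the way in and sprung back, and the eyecup and wheel still in the tray; no verdict came back.

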